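# Run the UV steriliser on a bedroom dressing table

### The job

Pull the drawer of the white steriliser out to its stop, take out the clean hairbrush and nail brush and lay them in the wooden tray, and then lay every used grooming tool that is on the table (nail clippers, tweezers, safety razor, comb, cuticle nippers: whichever are there) inside the drawer. Push the drawer fully home, and only then turn the timer dial clockwise to 40 minutes: it clicks once every five minutes, counted from the red off mark. Leave the other things on the table where they stand.

Things in the scene. Friction and masses are not known exactly. Their poses are not given: they have to be found in the camera images.
- steriliser: White UV steriliser cabinet, 270 deep (x) x 300 wide (y) x 125 high, fixed. Origin: centre of its underside; front faces its own -x. Drawer in the front; timer dial on the flat top, its axis 50 behind the front edge, midway across. Round the dial a scale of 12 ticks, one a click (longer at every third); the red tick with a red dot, on the dial's far (+x) side, is off.
- drawer (a joint): How far the drawer is out, m: 0 = fully home, 0.15 = at its stop; slides along the steriliser's own -x. Starts home or up to 6 mm ajar. It resists with about 2 N. It has no latch.
- drawer_handle (a point): Centre of the dark pull bar on the drawer's front, moves with the drawer; axes as the steriliser's. The bar is 8 thick (x), 120 long (y), 14 high, 34 clear of the drawer's front (which overlays the cabinet: bar to cabinet 50), centred 94 above the table, 31 below the steriliser's top. It can be pinched from above, fingers closing along x.
- drawer_floor (a point): Centre of the drawer's inner floor (upper face), 24 above the table; moves with the drawer; axes as the steriliser's. Inside 190 (x) x 250 (y); side walls 39 high above the floor, front panel 84. At its stop, x = -95 to +55 of this point is in the open; the rest stays under the cabinet, whose front face stands up to 101 above the floor. The brushes lie in it at the start.
- dial (a joint): Angle of the timer dial, rad, growing clockwise seen from above: 0 = off (end stop), one click = 5 minutes = pi/6, so 40 minutes = 8 clicks = 4.19; the last, 11 clicks = 5.76, is an end stop. Sprung detents of about 0.06 N m pull it to the nearest click when let go. Starts anywhere from off to the third click.
- dial_grip (a point): On the dial's axis, 30 above the steriliser's top (155 above the table): a good height for the TCP. Turns with the dial: x along the grip bar towards the white pointer (at 0 the steriliser's +x), z up. Black dial: disc 48 across, 9 high, with a grip bar 44 long, 13 wide, from 8 to 37 above the top, a white pointer line on one half.
- tray_in (a point): Centre of the inner floor, on its upper face, 6 above the table, of a pale wooden tray that does not move: outside 190 (its x) x 140 (its y) x 16 high, walls 6 thick, inside 178 x 128.
- hairbrush: The clean hairbrush, dark wood with black bristles upward, 60 g: head 66 x 38 x 25 high, from x = -30 to x = +36, handle 16 wide, 12 high, from x = -28 to x = -66. Origin on the underside near the head's middle, x towards the head, z up through the bristles; grip the head across y.
- clippers: Used nail clippers, steel, 78 long (x), 16 wide (y), 13 high, 60 g. Origin: centre of the underside. May be absent.
- tweezers: Used tweezers, red with steel tips, 96 long (x), 12 wide (y), 9 high, 30 g. Origin: centre of the underside. May be absent.
- razor: Used safety razor, 70 g: ivory handle 12 thick with a steel neck, from x = -52 to x = +27, steel head 42 wide (y), 11 high, from x = 27 to x = 38. Origin on the underside in the handle; grip there across y. May be absent.
- comb: Used comb, dark blue, 110 long (x), 30 wide (y, spine on the +y side), 7 thick, 30 g. Origin: centre of the underside. May be absent.
- nailbrush: The clean nail brush, mint green with cream bristles upward, 50 g: 76 long (x), 32 wide (y), 22 high. Origin: centre of the underside, z up through the bristles; grip across y.
- nippers: Used cuticle nippers, 60 g: steel jaws and joint, 16 to 20 wide (y), 10 high, from x = -16 to x = +37; two blue handles spreading to x = -60, 36 apart over their ends. Origin on the underside, in the joint; grip there across y. May be absent.
- perfume: Bystander: amber perfume bottle, 30 x 50 x 102 high. Origin: centre of the underside.
- cream_jar: Bystander: blue cream jar with a white lid, 56 across, 45 high. Origin: centre of the underside.
- mug: Bystander: white mug, 80 across, 90 high. Origin: centre of the underside.
- clock: Bystander: grey bedside clock, 45 x 105 x 85 high. Origin: centre of the underside.
- ring_dish: Bystander: small white dish, 68 across, 18 high, on the steriliser's top, to the left of the dial. Origin: centre of the underside.

How it is judged:
By the outcome, as a careful person would: the job done as asked, in the order asked, and still so for the second after the job is handed in, with the robot touching nothing.
Of clippers, tweezers, razor, comb, nippers only 3 to 5 are there at a start; the rules pass over those that are not, and their reading is None.
At some moment in a run one of clippers, tweezers, razor, comb, nippers may be knocked a few centimetres aside while the robot is not near it.
Once in a run the grip may slacken for a moment while it holds something.
It also fails if it takes over 210 s, if anything falls off the work surface, if the arm or the gripper's body presses on something with over 40 N, if the wrist force passes 120 N, or if a joint passes its speed limit or range.

### The arm

A 6-joint arm with a two-finger parallel gripper is mounted at the origin on the work surface. World frame = base frame: x ahead of the robot, y to its left, z up, the work surface at z = 0. Lengths are in m, angles in rad, forces in N, time in s.
With the tool pointing down it reaches from about 0.25 to 0.725 m from the base axis. Payload 4 kg.
Tool frame: the origin (TCP) lies between the finger pads, 19 mm behind the fingertips; this is the grasp point; z points along the fingers, y is the direction in which the jaws open and shut (so a half turn about z gives the same grasp; the last joint's range is limited). The gripper opens to 85 mm and grips with 20 to 120 N. Pads are 22 mm wide; open, the fingers measure 114 mm over their backs; the gripper's body (76 mm by 85 mm) begins 54 mm behind the grasp point. The pads swing forward as they close: fully open they stand 13 mm farther back than shut.
Start: joints at [-1.248, 0.241, 0.005, 1.335, 0, 1.571], TCP at [0.159, -0.474, 0.25] pointing down, gripper open.
Joint ranges: [-2.72, 2.72], [-1.05, 1.87], [-1.09, 1.28], [-1.99, 2.15], [-1.42, 1.44], [-3.14, 3.14]. Speed limits (rad/s): [2.79, 2.79, 3.14, 3.14, 3.14, 3.14].

### API

Orientations are given as a unit quaternion [x, y, z, w].
In Python, from workcell import bot gives the robot as it stands. The module is installed in compiled form; this text tells all that it offers.
- The arm moves only by the shell command python3 -m jog 'ROWS' [OPENING]. ROWS is JSON, a list that holds one entry, the list of rows, each a list of 6 numbers: the shift along the tool's x, y, z in m, then the turn, a rotation vector about the tool's x, y, z in degrees. In form: [[[dx, dy, dz, wx, wy, wz], ...]]. A call has 1 to 12 rows; each row shifts and turns the pose as measured when the row begins, along the tool's axes as they then stand; what a row does not reach is not made up. A row lasts 1/8 s, in which the tool goes at most 62.5 mm and 10.7 degrees, less where a joint would pass 70% of its speed; a pose out of reach is approached as far as the arm can. A call is refused whole if a number of a shift passes 0.0625 or a number of a turn 10.7, either way. A call with a gripper value outside its range is refused whole. OPENING is the finger opening in m, from 0 to 0.0854, set as the call begins (- or left out, the last holds). The fingers move at their own pace and stop on an object; the grip force is fixed at half the most. Time passes only in rows, so rows that do not move let the fingers close. It gives the time, the measured TCP pose, the force and the opening at its end, in the units of the state.
- bot.get_obs(): the state, without advancing time (a new reading comes with each control period).
- bot.camera(name): name is "scene" or "side" or "wrist"; returns a dict with "pixels" (480x640x3 uint8, red, green, blue), "fx", "fy", "cx", "cy" (pixels), "rvec" (rotation vector, rad) and "tvec" (3), from world to camera coordinates, as OpenCV has them. Camera axes: x right, y down, z forward; pixel columns grow to the right and rows downward; lengths in m; the calibration is good to about 2 mm. The wrist camera is an equidistant fisheye: a pixel r from the principal point sees the ray r / f radians off the axis. A picture is of the moment at which its call begins. There is no depth.
- bot.job_done(): hands the job in, once; it reports no verdict.
The state is a dict: "clock": time; "joint_pos": joint angles; "joint_vel": joint speeds; "tau": joint torques, N m; "eef_pos": TCP position; "tool_rot": TCP orientation; "ft_force": force on the tool from outside, world axes, zero at the start; "ft_torque": the same for the moment, N m; "grip_width": finger opening in m.
Only numpy, scipy, OpenCV 4.12 (cv2) and the standard library are available. Lean on these libraries where they do the work, as an engineer would, in place of code of your own. Each camera call takes 0.05 s, during which the arm holds its last target. There are 200 camera calls.

## Working session

There is one attempt and no reset: what is moved stays moved. The work goes in short steps, Python scripts to look and compute and a shell command to move; the robot and the scene stay as the last step left them, time stands still between calls to the robot, and variables do not carry over. Pictures are saved under pics/ and viewed, on a budget of 14 in all, crops included, one or two more only if the job needs it, and the job is handed in when it is done.

```bash
mkdir -p pics; cat > h.py <<'E'
import numpy as np, cv2
from scipy.spatial.transform import Rotation as R
from workcell import bot
def cam(name,fn=None):
    c=bot.camera(name)
    if fn:
        cv2.imwrite('pics/'+fn+'.png',c['pixels'][:,:,::-1])
        np.savez('pics/'+fn+'.npz',**{k:np.array(v) for k,v in c.items()})
    return c
def load(fn): return dict(np.load('pics/'+fn+'.npz'))
def w(c,u,v,z,fish=False):
    """pixel -> world on plane z"""
    a=np.array([(u-c['cx'])/c['fx'],(v-c['cy'])/c['fy']])
    if fish:
        r=np.linalg.norm(a); d=np.array([*(a/r*np.sin(r)),np.cos(r)]) if r>0 else np.array([0,0,1.])
    else: d=np.array([*a,1.])
    M=R.from_rotvec(np.ravel(c['rvec'])).as_matrix(); o=-M.T@np.ravel(c['tvec']); d=M.T@d
    return o+d*(z-o[2])/d[2]
def px(c,p,fish=False):
    M=R.from_rotvec(np.ravel(c['rvec'])).as_matrix(); q=M@np.array(p)+np.ravel(c['tvec'])
    if fish:
        r=np.hypot(q[0],q[1]); t=np.arctan2(r,q[2]); a=q[:2]/max(r,1e-9)*t
    else: a=q[:2]/q[2]
    return np.array([a[0]*c['fx']+c['cx'],a[1]*c['fy']+c['cy']])
def crop(fn,out,x0,y0,x1,y1,s):
    im=cv2.imread('pics/'+fn+'.png')[y0:y1,x0:x1]
    cv2.imwrite('pics/'+out+'.png',cv2.resize(im,None,fx=s,fy=s,interpolation=cv2.INTER_CUBIC))
def st():
    o=bot.get_obs(); M=R.from_quat(o['tool_rot']).as_matrix()
    print('t',round(o['clock'],2),'p',np.round(o['eef_pos'],4),'x',np.round(M[:,0],3),'y',np.round(M[:,1],3),'z',np.round(M[:,2],3),'F',np.round(o['ft_force'],1),'g',round(o['grip_width'],4),'j',np.round(o['joint_pos'],2))
def to(p,yaw=None):
    """tool-frame shift to world p; yaw = world angle (deg) of the tool's y axis (mod 180)"""
    o=bot.get_obs(); M=R.from_quat(o['tool_rot']).as_matrix()
    print('shift tool mm',np.round(1000*M.T@(np.array(p)-o['eef_pos']),1),end=' ')
    if yaw is not None:
        cur=np.degrees(np.arctan2(M[1,1],M[0,1])); d=(yaw-cur+90)%180-90
        print('turn about tool z',round(-d,1),'(world +%.1f)'%d, 'j6',round(np.degrees(o['joint_pos'][5]),1))
E
python3 - <<'E'
from h import *
cv2
for n in('scene','side','wrist'):
    c=cam(n,n+'0'); print(n,c['fx'],c['cx'],c['cy'],c['rvec'],c['tvec'])
st()
E
```

```text
scene 479.5873684676768 318.59657526854033 241.10437838053775 [ 2.12347299  1.62217937 -0.43346739] [-0.20827518 -0.43908162  1.70261442]
side 486.09997433536824 322.4890074361838 245.78230864666952 [ 1.03308319 -2.53370092  0.9273066 ] [0.46608564 0.38845175 1.06669978]
wrist 371.64829954431775 313.85939593305534 240.76532380737484 [-2.32864985  1.67576601  0.27477669] [-0.49823943 -0.04100948  0.38149826]
t 0.15 p [ 0.1585 -0.4738  0.2493] x [ 0.948  0.317 -0.   ] y [ 0.317 -0.948 -0.002] z [-0.001  0.002 -1.   ] F [-0.6 -1.4 -0.2] g 0.0854 j [-1.25  0.24  0.    1.34 -0.    1.57]
```

View pics/scene0.png

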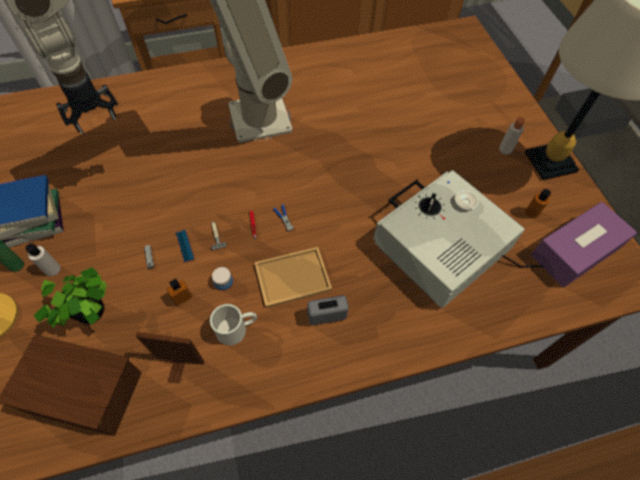

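View pics/side0.png

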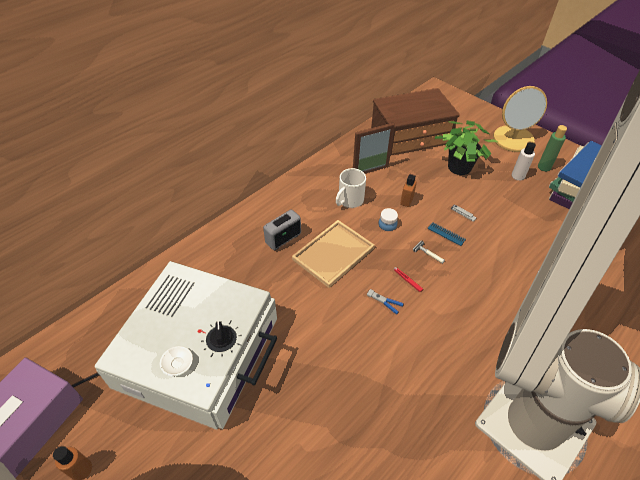

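All five used tools are present (side: clippers 463,213; comb 446,234; razor 430,252; tweezers 408,279; nippers 386,301). The tray is at about (334,253) and the steriliser at lower left. I'll enlarge crops for accurate reading.

```bash
python3 - <<'E'
from h import *
crop('side0','c1',90,250,310,430,3.6)
crop('side0','c2',285,190,485,325,4)
E
```

```text
(no output)
```

View pics/c1.png

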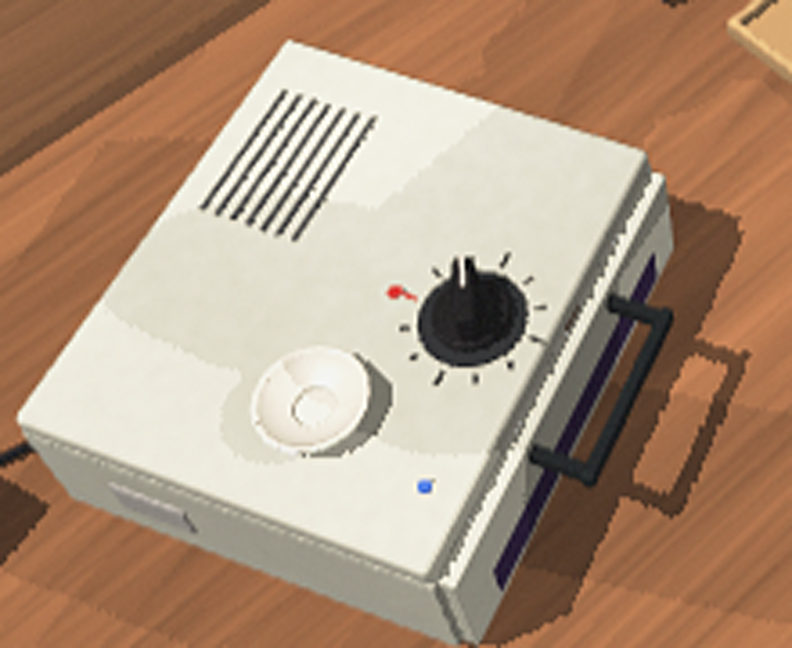

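View pics/c2.png

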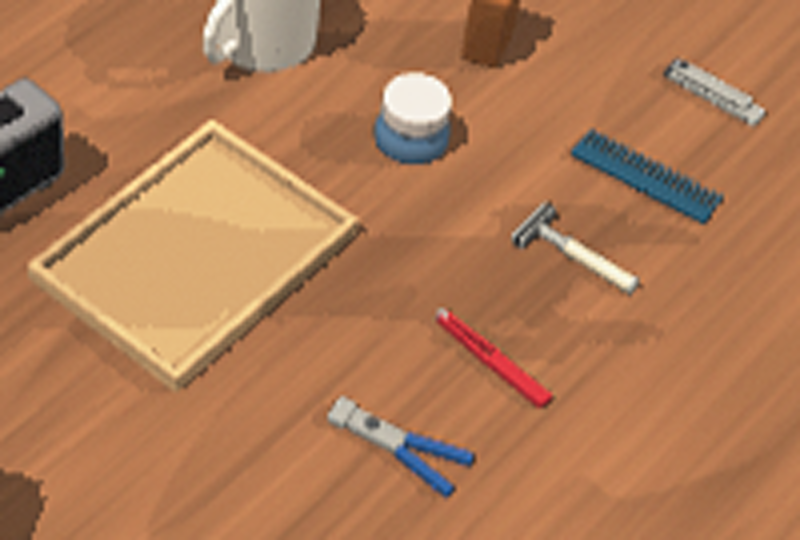

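c1 (÷3.6 + (90,250)): the cabinet's top corners are at (290,41), (648,152), (432,578) and (20,418). The red off dot is at (395,292), and the handle bar ends are at (668,312) and (590,478). The pointer is at (462,265), about 1–2 clicks from off. c2 (÷4 + (285,190)) shows the five tools and the tray clearly.

```bash
cat > m.py <<'E'
from h import *
c=load('side0')
A=lambda u,v,z:w(c,u/3.6+90,v/3.6+250,z)
B=lambda u,v,z:w(c,u/4+285,v/4+190,z)
TL,TR,BR,BL=[A(*p,.125) for p in((290,41),(648,152),(432,578),(20,418))]
print('corners',*[np.round(p[:2],4) for p in(TL,TR,BR,BL)])
print('lens',[round(np.linalg.norm(a-b),4) for a,b in((TL,TR),(TR,BR),(BR,BL),(BL,TL))])
yd=(TR-BR); yd=TR-BR+TL-BL; xd=TL-TR+BL-BR
print('angles: front->back',np.degrees(np.arctan2(xd[1],xd[0])),'y dir',np.degrees(np.arctan2(yd[1],yd[0])))
h1,h2=A(668,312,.1),A(590,478,.1); print('handle ends',h1,h2,np.linalg.norm(h1-h2))
print('dial disc',A(472,318,.134),'reddot',A(395,292,.125))
print('pointer end',A(462,258,.162),A(462,285,.162))
t=[B(*p,.016) for p in((212,122),(360,222),(176,385),(32,266))]
print('tray',*[np.round(p[:2],4) for p in t],'ctr',np.mean(t,0),[round(np.linalg.norm(t[i]-t[(i+1)%4]),3) for i in range(4)])
for n,a,b,z in(('clip',(672,68),(758,118),.01),('comb',(582,140),(712,210),.006),('razor head/tail',(535,225),(632,286),.008),('tweez tip/tail',(440,315),(546,402),.007),('nip jaw/handles',(340,410),(460,476),.008)):
    p,q=B(*a,z),B(*b,z); d=p-q; print(n,np.round(p[:2],4),np.round(q[:2],4),'mid',np.round((p+q)[:2]/2,4),'len',round(np.linalg.norm(d),4),'ang',round(np.degrees(np.arctan2(d[1],d[0])),1))
print('jar',B(417,95,.045),'perf',B(490,30,.02))
E
python3 m.py; python3 -c "
from h import *;c=load('side0');print(px(c,(0,0,0)))"
```

```text
corners [0.8437 0.336 ] [0.602  0.2265] [0.4763 0.4961] [0.7218 0.6047]
lens [np.float64(0.2654), np.float64(0.2974), np.float64(0.2684), np.float64(0.2951)]
angles: front->back 24.123113882598272 y dir -65.30145101288335
handle ends [0.51759991 0.28786771 0.1       ] [0.46918571 0.39283383 0.1       ] 0.11559334521724345
dial disc [0.58222064 0.38380308 0.134     ] reddot [0.63478587 0.40330759 0.125     ]
pointer end [0.60277713 0.36974747 0.162     ] [0.58821275 0.38110028 0.162     ]
tray [ 0.712  -0.1287] [ 0.572  -0.1315] [0.5676 0.0607] [0.7078 0.0579] ctr [ 0.63986368 -0.03538661  0.016     ] [np.float64(0.14), np.float64(0.192), np.float64(0.14), np.float64(0.187)]
clip [ 0.5048 -0.4195] [ 0.4293 -0.4209] mid [ 0.467  -0.4202] len 0.0755 ang 1.1
comb [ 0.5112 -0.3143] [ 0.4043 -0.3242] mid [ 0.4577 -0.3192] len 0.1074 ang 5.3
razor head/tail [ 0.4855 -0.2223] [ 0.4042 -0.225 ] mid [ 0.4448 -0.2236] len 0.0814 ang 1.9
tweez tip/tail [ 0.4835 -0.1127] [ 0.3882 -0.1053] mid [ 0.4359 -0.109 ] len 0.0956 ang -4.5
nip jaw/handles [ 0.4807 -0.0045] [ 0.3926 -0.0195] mid [ 0.4366 -0.012 ] len 0.0894 ang 9.7
jar [ 0.60655088 -0.23217844  0.045     ] perf [ 0.62358776 -0.34576936  0.02      ]
[534.88636569 422.8015494 ]
```

```bash
python3 -m jog '[[[0.061,0.002,0,0,0,-7],[0.061,0.002,0,0,0,-7],[0.061,0.002,0,0,0,-7],[0.061,0.002,0,0,0,-7],[0.061,0.002,0,0,0,-7],[0.061,0.002,0,0,0,-7],[0.061,0.002,0,0,0,-7],[0.061,0.002,0,0,0,-7],[0.061,0.002,0,0,0,-7],[0.061,0.002,0,0,0,-7],[0.061,0.002,0,0,0,-7],[0.061,0.002,0,0,0,-7]]]' 0.03; python3 -c "
from h import *; st(); to((.4934,.3403,.19),24.4)"
```

```text
clock: 1.65
eef_pos: [0.5401, 0.0871, 0.2436]
tool_rot: [0.612, 0.791, -0.001, -0.003]
ft_force: [0.9, 0.2, -0.1]
grip_width: 0.0297
t 1.65 p [0.5401 0.0871 0.2436] x [-0.251  0.968  0.003] y [ 0.968  0.251 -0.004] z [-0.005  0.002 -1.   ] F [ 0.9  0.2 -0.1] g 0.0297 j [0.16 0.34 0.13 1.36 0.   1.48]
shift tool mm [256.6  18.7  54.4] turn about tool z -9.8 (world +9.8) j6 84.5
```

```bash
python3 -m jog '[[[0.052,0.0,0.01,0,0,-2],[0.052,0.0,0.01,0,0,-2],[0.052,0.005,0.01,0,0,-2],[0.052,0.01,0.01,0,0,-2],[0.052,0.015,0.01,0,0,-2],[0,0,0,0,0,0],[0,0,0,0,0,0]]]' 0.03; python3 -c "
from h import *; st(); to((.4934,.3403,.094),24.4); c=cam('wrist','w1')"
```

```text
clock: 2.52
eef_pos: [0.4792, 0.3561, 0.1897]
tool_rot: [0.535, 0.845, -0.002, -0.003]
ft_force: [0.3, -0.0, -0.1]
grip_width: 0.0301
t 2.52 p [0.4792 0.3561 0.1897] x [-0.428  0.904  0.003] y [ 0.904  0.428 -0.008] z [-0.008 -0.001 -1.   ] F [ 0.3 -0.  -0.1] g 0.0301 j [0.64 0.47 0.18 1.29 0.   1.77]
shift tool mm [-20.7   6.8  95.6] turn about tool z 1.0 (world +-1.0) j6 101.1
```

View pics/w1.png

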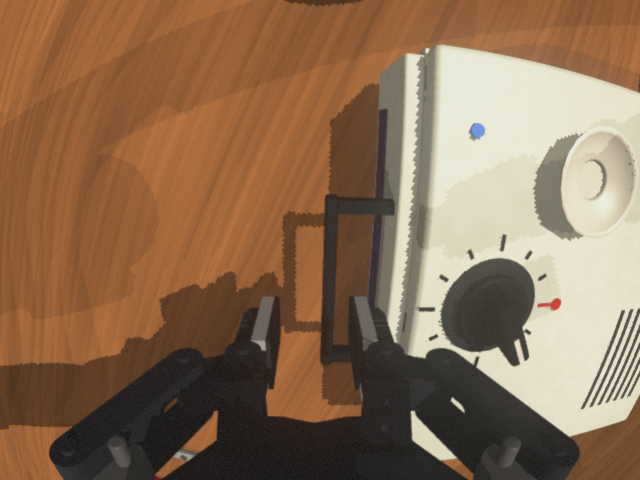

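The wrist view shows the bar from (331,200) to (327,358), the dial at about (488,305) with its pointer end at (520,360), and the red dot at (556,304).

```bash
python3 -c "
from h import *; c=load('w1')
a,b=w(c,333,200,.101,1),w(c,327,358,.101,1);print(a,b,(a+b)/2,np.linalg.norm(a-b))
h=(a+b)/2; to((h[0],h[1],.094),24.4)
print('red',w(c,556,304,.125,1),'corner',w(c,438,46,.125,1)); d=w(c,485,307,.134,1); print('dial',d); p=w(c,524,358,.162,1); print('ptr',p)
"
```

```text
[0.47363026 0.39368533 0.101     ] [0.51971431 0.29183488 0.101     ] [0.49667229 0.3427601  0.101     ] 0.11179112463591173
shift tool mm [-19.7  10.9  95.5] turn about tool z 0.9 (world +-0.9) j6 101.1
red [0.63834123 0.40321923 0.125     ] corner [0.48348094 0.49621676 0.125     ]
dial [0.57919114 0.38239641 0.134     ]
ptr [0.60460487 0.3724772  0.162     ]
```

```bash
python3 -m jog '[[[-0.02,0.009,0.01,0,0,0.9],[0,0,0.03,0,0,0],[0,0,0.03,0,0,0],[0,0,0.025,0,0,0],[0,0,0,0,0,0]]]' 0.03; python3 -c "
from h import *; st(); to((.4955,.342,.094),24.4)"; python3 -m jog '[[[0,0,0,0,0,0],[0,0,0,0,0,0],[0,0,0,0,0,0],[0,0,0,0,0,0]]]' 0.0;  python3 -c "
from h import *; st()"
```

```text
clock: 3.2
eef_pos: [0.5027, 0.3305, 0.0925]
tool_rot: [0.548, 0.836, -0.002, -0.001]
ft_force: [-0.2, 0.3, -0.0]
grip_width: 0.0301
t 3.2 p [0.5027 0.3305 0.0925] x [-0.398  0.917  0.001] y [ 0.917  0.398 -0.004] z [-0.004 -0.001 -1.   ] F [-0.2  0.3 -0. ] g 0.0301 j [0.58 0.55 0.04 1.07 0.   1.74]
shift tool mm [13.4 -2.  -1.5] turn about tool z -0.9 (world +0.9) j6 99.8
clock: 3.7
eef_pos: [0.5019, 0.3284, 0.0934]
tool_rot: [0.549, 0.836, -0.002, -0.004]
ft_force: [-0.4, 1.3, -5.1]
grip_width: 0.007
t 3.7 p [0.5019 0.3284 0.0934] x [-0.397  0.918  0.004] y [ 0.918  0.398 -0.008] z [-0.009  0.    -1.   ] F [-0.4  1.3 -5.1] g 0.007 j [0.58 0.55 0.04 1.07 0.01 1.74]
```

```bash
python3 -m jog '[[[0,-0.02,0,0,0,0],[0,-0.02,0,0,0,0],[0,-0.02,0,0,0,0],[0,-0.02,0,0,0,0],[0,-0.02,0,0,0,0],[0,-0.02,0,0,0,0],[0,-0.02,0,0,0,0],[0,0,0,0,0,0]]]';  python3 -c "
from h import *; st()
a=np.array((.5019,.3284));p=bot.get_obs()['eef_pos'][:2];d=p-a;print(np.linalg.norm(d),np.degrees(np.arctan2(-d[1],-d[0])))"
```

```text
clock: 4.7
eef_pos: [0.3772, 0.2721, 0.0934]
tool_rot: [0.549, 0.836, 0.002, 0.001]
ft_force: [-1.3, 1.4, -7.6]
grip_width: 0.0071
t 4.7 p [0.3772 0.2721 0.0934] x [-0.398  0.917 -0.   ] y [0.917 0.398 0.005] z [ 0.005  0.002 -1.   ] F [-1.3  1.4 -7.6] g 0.0071 j [ 0.63  0.3  -0.35  0.91 -0.    1.79]
0.1368424331085626 24.30123988169153
```

```bash
python3 -m jog '[[[0,-0.008,0,0,0,0],[0,-0.006,0,0,0,0],[0,-0.004,0,0,0,0],[0,0,0,0,0,0]]]';  python3 -c "
from h import *; st()
a=np.array((.5019,.3284));p=bot.get_obs()['eef_pos'][:2];d=p-a;print(np.linalg.norm(d),np.degrees(np.arctan2(-d[1],-d[0])))"
```

```text
clock: 5.2
eef_pos: [0.3653, 0.2667, 0.0934]
tool_rot: [0.549, 0.836, 0.006, 0.004]
ft_force: [-3.0, -0.1, -4.5]
grip_width: 0.007
t 5.2 p [0.3653 0.2667 0.0934] x [-0.397  0.918 -0.001] y [0.918 0.397 0.014] z [ 0.014  0.005 -1.   ] F [-3.  -0.1 -4.5] g 0.007 j [ 0.63  0.28 -0.39  0.89 -0.    1.8 ]
0.14991429205308987 24.303523896659893
```

```bash
python3 -m jog '[[[0,-0.006,0,0,0,0],[0,-0.006,0,0,0,0],[0,-0.003,0,0,0,0]]]';  python3 -c "
from h import *; st()
a=np.array((.5019,.3284));p=bot.get_obs()['eef_pos'][:2];d=p-a;print(np.linalg.norm(d),np.degrees(np.arctan2(-d[1],-d[0])))"
```

```text
clock: 5.58
eef_pos: [0.3652, 0.2667, 0.0935]
tool_rot: [0.55, 0.835, 0.017, 0.013]
ft_force: [5.7, 3.0, -13.1]
grip_width: 0.0068
t 5.58 p [0.3652 0.2667 0.0935] x [-0.394  0.919 -0.003] y [0.918 0.394 0.043] z [ 0.041  0.015 -0.999] F [  5.7   3.  -13.1] g 0.0068 j [ 0.64  0.26 -0.42  0.85 -0.01  1.8 ]
0.14996138318617533 24.290409521757134
```

```bash
python3 -m jog '[[[0,0.002,0,0,0,0],[0,0,0,1.2,0,0],[0,0,0,1.2,0,0],[0,0,0,0,0,0]]]' 0.03; python3 -m jog '[[[0,0,-0.03,0,0,0],[0,0,-0.05,0,0,0],[-0.03,0.06,-0.05,0,0,0],[-0.03,0.06,-0.05,0,0,0],[0,0,0,0,0,0]]]' 0.0854;  python3 -c "
from h import *; st()
cam('wrist','w2')"
```

```text
clock: 6.08
eef_pos: [0.3694, 0.2685, 0.0967]
tool_rot: [0.551, 0.834, 0.001, 0.002]
ft_force: [-0.3, 0.8, 0.4]
grip_width: 0.0299
clock: 6.7
eef_pos: [0.4717, 0.2621, 0.2566]
tool_rot: [0.551, 0.835, 0.0, 0.002]
ft_force: [0.2, -0.0, -0.1]
grip_width: 0.085
t 6.7 p [0.4717 0.2621 0.2566] x [-0.394  0.919 -0.003] y [0.919 0.394 0.003] z [ 0.004 -0.002 -1.   ] F [ 0.2 -0.  -0.1] g 0.085 j [ 0.51  0.32  0.12  1.38 -0.    1.68]
```

View pics/w2.png

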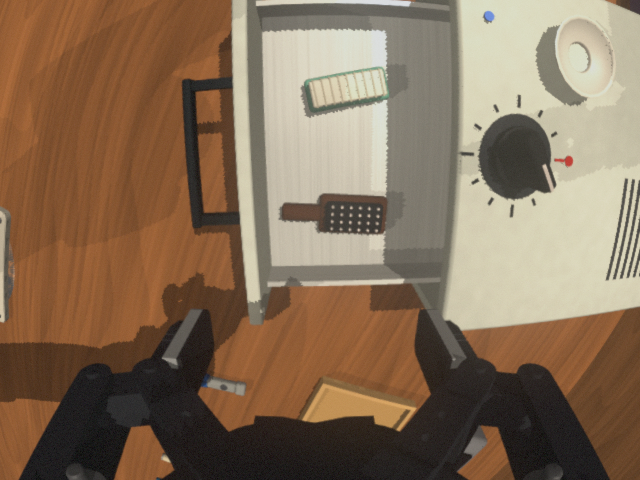

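Drawer open, seen from the wrist: the hairbrush head is centred near (354,215), its handle end at (283,212). The nail brush is centred near (347,91), long axis tilted. The dial is at about (514,156), its pointer end at (550,183), and the red dot at (569,161).

```bash
cat >> h.py <<'E'
TH=np.radians(24.3); E1=np.array([np.cos(TH),np.sin(TH)]); E2=np.array([-E1[1],E1[0]])
def ee(p): return np.round([p[:2]@E1,p[:2]@E2],4)
def ww(a,b,z=0): return np.array([*(a*E1+b*E2),z])
def f(c,u,v,z): return w(c,u,v,z,True)
E
python3 - <<'E'
from h import *
c=load('w2')
def sh(n,p): print(n,np.round(p[:2],4),ee(p))
hh,ht=f(c,354,215,.047),f(c,283,212,.034)
sh('hb head',hh); sh('hb end',ht); d=hh-ht; print(np.degrees(np.arctan2(d[1],d[0])),np.linalg.norm(d))
for u,v in((320,197),(386,197),(386,235),(320,233)): sh(' ',f(c,u,v,.047))
print('nb'); 
q=[f(c,u,v,.045) for u,v in((306,84),(384,68),(388,94),(312,112))]
for p in q: sh(' ',p)
d=q[1]-q[0]; sh('nb ctr',np.mean(q,0)); print(np.degrees(np.arctan2(d[1],d[0])))
sh('dial disc',f(c,514,156,.134)); sh('red',f(c,569,161,.125)); sh('ptr',f(c,549,180,.162)); sh('cab edge',f(c,455,160,.125)); sh('frontpanel inner',f(c,247,150,.108)); sh('wall -e2',f(c,355,284,.063)); sh('wall +e2',f(c,355,5,.063)); sh('bar',f(c,192,150,.101)); sh('floor edge',f(c,268,150,.024))
to((*ww(.57,hh[:2]@E2),.2),114.3)
E
```

```text
hb head [0.509  0.2728] [0.5762 0.0392]
hb end [0.4474 0.2461] [0.509  0.0401]
23.51971413891338 0.06835577698693958
  [0.4731 0.276 ] [0.5447 0.0568]
  [0.5292 0.3005] [0.606  0.0561]
  [0.5457 0.2673] [0.6073 0.0191]
  [0.4868 0.2442] [0.5442 0.0223]
nb
  [0.421  0.3656] [0.5342 0.1599]
  [0.4783 0.4081] [0.6039 0.1751]
  [0.4913 0.3876] [0.6073 0.1511]
  [0.4359 0.3443] [0.539  0.1344]
nb ctr [0.4566 0.3764] [0.5711 0.1551]
36.56581383336744
dial disc [0.5817 0.3793] [0.6862 0.1064]
red [0.6382 0.4037] [0.7478 0.1053]
ptr [0.6    0.3741] [0.7007 0.094 ]
cab edge [0.5434 0.3554] [0.6415 0.1003]
frontpanel inner [0.4032 0.2992] [0.4906 0.1067]
wall -e2 [0.5353 0.2154] [ 0.5765 -0.024 ]
wall +e2 [0.4317 0.4461] [0.5771 0.229 ]
bar [0.3613 0.2826] [0.4456 0.1089]
floor edge [0.4111 0.2949] [0.496  0.0996]Traceback (most recent call last):
  File "<stdin>", line 12, in <module>
  File "h.py", line 34, in to
    print('shift tool mm',np.round(1000*M.T@(np.array(p)-o['eef_pos']),1),end=' ')
                                             ~~~~~~~~~~~^~~~~~~~~~~~~
ValueError: operands could not be broadcast together with shapes (4,) (3,)
```

```bash
python3 -m jog '[[[0,0,0,0,0,-10.2],[0,0,0,0,0,-10.2],[0,0,0,0,0,-10.2],[0,0,0,0,0,-10.2],[0,0,0,0,0,-10.2],[0,0,0,0,0,-10.2],[0,0,0,0,0,-10.2],[0,0,0,0,0,-10.2],[0,0,0,0,0,-10.2],[0,0,0,0,0,0]]]' 0.06; python3 -c "
from h import *; st(); to(ww(.574,.039,.046),114.3)"
```

```text
clock: 8.0
eef_pos: [0.4469, 0.2571, 0.2389]
tool_rot: [-0.246, 0.969, -0.006, -0.021]
ft_force: [0.8, 0.6, 1.3]
grip_width: 0.0597
t 8.0 p [0.4469 0.2571 0.2389] x [-0.878 -0.476  0.044] y [-0.477  0.879 -0.002] z [-0.038 -0.022 -0.999] F [0.8 0.6 1.3] g 0.0597 j [ 0.52  0.31  0.07  1.37 -0.    0.03]
shift tool mm [-68.3 -15.5 190.1] turn about tool z 4.2 (world +-4.2) j6 1.5
```

```bash
cat >> h.py <<'E'
_to=to
def to(p,yaw=None):
    M=R.from_quat(bot.get_obs()['tool_rot']).as_matrix(); d=M.T@np.array([0,0,-1.])
    print('level wx,wy deg',np.round(np.degrees(np.cross([0,0,1],d))[:2],1),end=' '); _to(p,yaw)
E
python3 -m jog '[[[0,0,0,0,-2.5,4.2],[0,0,0,0,0,0]]]'; python3 -c "
from h import *; st(); to(ww(.574,.039,.046),114.3)"
```

```text
clock: 8.25
eef_pos: [0.4443, 0.2567, 0.237]
tool_rot: [-0.207, 0.978, -0.002, -0.002]
ft_force: [-0.2, 0.4, -0.1]
grip_width: 0.06
t 8.25 p [0.4443 0.2567 0.237 ] x [-0.914 -0.406  0.004] y [-0.406  0.914 -0.003] z [-0.002 -0.005 -1.   ] F [-0.2  0.4 -0.1] g 0.06 j [ 0.53  0.28  0.02  1.32 -0.    0.11]
level wx,wy deg [-0.2 -0.2] shift tool mm [-64.3 -11.  190.8] turn about tool z -0.4 (world +0.4) j6 6.2
```

```bash
python3 -m jog '[[[-0.033,-0.006,0.01,0,0,0],[-0.033,-0.006,0.03,0,0,0],[0,0,0.04,0,0,0],[0,0,0.04,0,0,0],[0,0,0.03,0,0,0],[0,0,0.015,0,0,0],[0,0,0,0,0,0]]]'; python3 -c "
from h import *; st(); to(ww(.574,.039,.046),114.3); cam('wrist','w3')"
```

```text
clock: 9.12
eef_pos: [0.5083, 0.2724, 0.0656]
tool_rot: [-0.206, 0.978, -0.003, -0.005]
ft_force: [-0.4, 0.3, 1.0]
grip_width: 0.0601
t 9.12 p [0.5083 0.2724 0.0656] x [-0.915 -0.403  0.01 ] y [-0.404  0.915 -0.003] z [-0.008 -0.007 -1.   ] F [-0.4  0.3  1. ] g 0.0601 j [ 0.49  0.54 -0.06  0.99 -0.    0.08]
level wx,wy deg [-0.2 -0.6] shift tool mm [ 1.2 -0.  19.6] turn about tool z -0.5 (world +0.5) j6 4.5
```

View pics/w3.png

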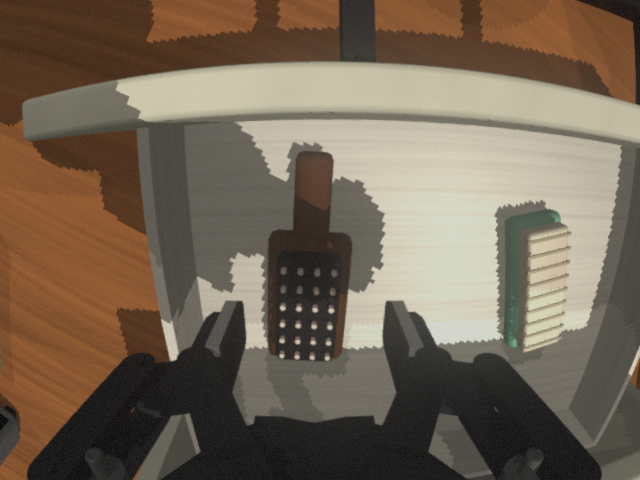

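The hairbrush head (310,300) is centred between the fingers. I'll descend and close.

```bash
python3 -m jog '[[[0,0,0.012,0,0,0],[0,0,0.008,0,0,0],[0,0,0,0,0,0]]]'; python3 -m jog '[[[0,0,0,0,0,0],[0,0,0,0,0,0],[0,0,0,0,0,0],[0,0,0,0,0,0]]]' 0.01;python3 -m jog '[[[0,0,-0.05,0,0,0],[0,0,-0.06,0,0,0],[0,0,-0.06,0,0,0],[0,0,0,0,0,0]]]'; python3 -c "
from h import *; st(); to((.64,-.0,.06),90)"
```

```text
clock: 9.55
eef_pos: [0.5108, 0.2738, 0.0483]
tool_rot: [-0.206, 0.979, -0.002, -0.001]
ft_force: [0.4, 0.7, 0.2]
grip_width: 0.0601
clock: 10.05
eef_pos: [0.5117, 0.2742, 0.0497]
tool_rot: [-0.206, 0.979, -0.001, 0.0]
ft_force: [-0.0, 0.3, -0.4]
grip_width: 0.0353
clock: 10.55
eef_pos: [0.5107, 0.2742, 0.2228]
tool_rot: [-0.206, 0.979, -0.002, -0.002]
ft_force: [0.2, 0.7, -0.7]
grip_width: 0.0354
t 10.55 p [0.5107 0.2742 0.2228] x [-0.915 -0.403  0.005] y [-0.403  0.915 -0.003] z [-0.003 -0.004 -1.   ] F [ 0.2  0.7 -0.7] g 0.0354 j [ 0.49  0.42  0.18  1.34 -0.    0.08]
level wx,wy deg [-0.1 -0.3] shift tool mm [  -8.4 -302.6  163.5] turn about tool z 23.8 (world +-23.8) j6 4.5
```

```bash
python3 -m jog '[[[-0.004,-0.052,0,0,0,0],[-0.004,-0.052,0,0,0,0],[-0.004,-0.052,0,0,0,0],[-0.004,-0.052,0,0,0,0],[-0.004,-0.052,0,0,0,0],[-0.004,-0.05,0,0,0,0],[0,0,0,0,0,7.7],[0,0,0,0,0,7.7],[0,0,0,0,0,7.7],[0,0,0,0,0,0]]]'; python3 -c "
from h import *; st(); to((.657,0,.034),91)"
```

```text
clock: 11.8
eef_pos: [0.6585, -0.0086, 0.2091]
tool_rot: [-0.001, 1.0, -0.002, -0.011]
ft_force: [0.1, -0.2, 0.4]
grip_width: 0.0356
t 11.8 p [ 0.6585 -0.0086  0.2091] x [-1.    -0.002  0.021] y [-0.002  1.    -0.004] z [-0.021 -0.004 -1.   ] F [ 0.1 -0.2  0.4] g 0.0356 j [-0.01  0.6   0.45  1.44 -0.   -0.01]
level wx,wy deg [-0.2 -1.2] shift tool mm [ -2.2   9.2 175.1] turn about tool z -0.9 (world +0.9) j6 -0.8
```

```bash
python3 -m jog '[[[0,0.009,0.04,0,-1.2,0],[0,0,0.045,0,0,0],[0,0,0.045,0,0,0],[0,0,0.02,0,0,0],[0,0,0.01,0,0,0],[0,0,0,0,0,0]]]'; python3 -c "
from h import *; st(); to((.657,0,.034),91)"
```

```text
clock: 12.55
eef_pos: [0.6562, 0.001, 0.0418]
tool_rot: [-0.008, 1.0, -0.002, -0.001]
ft_force: [-0.1, -1.1, -0.9]
grip_width: 0.0355
t 12.55 p [0.6562 0.001  0.0418] x [-1.    -0.017  0.002] y [-0.017  1.    -0.003] z [-0.002 -0.003 -1.   ] F [-0.1 -1.1 -0.9] g 0.0355 j [ 0.    0.69  0.16  1.04 -0.   -0.01]
level wx,wy deg [-0.2 -0.1] shift tool mm [-0.8 -0.9  7.8] turn about tool z -0.0 (world +0.0) j6 -0.8
```

```bash
python3 -m jog '[[[0,0,0.006,0,0,0],[0,0,0.003,0,0,0],[0,0,0,0,0,0]]]'; python3 -m jog '[[[0,0,0,0,0,0],[0,0,0,0,0,0],[0,0,0,0,0,0]]]' 0.06; python3 -m jog '[[[0,0,-0.05,0,0,0],[0,0,-0.06,0,0,0],[0,0,-0.06,0,0,0],[0,0,0,0,0,0]]]';python3 -c "
from h import *; st(); to(ww(.571,.155,.12),127);cam('wrist','w4')"
```

```text
clock: 12.92
eef_pos: [0.6584, 0.001, 0.0353]
tool_rot: [-0.009, 1.0, -0.002, 0.002]
ft_force: [-0.3, 0.1, -0.2]
grip_width: 0.0356
clock: 13.3
eef_pos: [0.6594, 0.0009, 0.0369]
tool_rot: [-0.009, 1.0, -0.002, 0.003]
ft_force: [-1.3, 0.8, 0.0]
grip_width: 0.0601
clock: 13.8
eef_pos: [0.6579, 0.0015, 0.2109]
tool_rot: [-0.009, 1.0, -0.002, 0.002]
ft_force: [0.3, 0.3, 0.5]
grip_width: 0.06
t 13.8 p [0.6579 0.0015 0.2109] x [-1.    -0.018 -0.004] y [-0.018  1.    -0.004] z [ 0.004 -0.003 -1.   ] F [0.3 0.3 0.5] g 0.06 j [ 0.    0.58  0.41  1.4  -0.   -0.01]
level wx,wy deg [-0.2  0.2] shift tool mm [195.  378.6  88.8] turn about tool z -36.0 (world +36.0) j6 -0.8
```

View pics/w4.png

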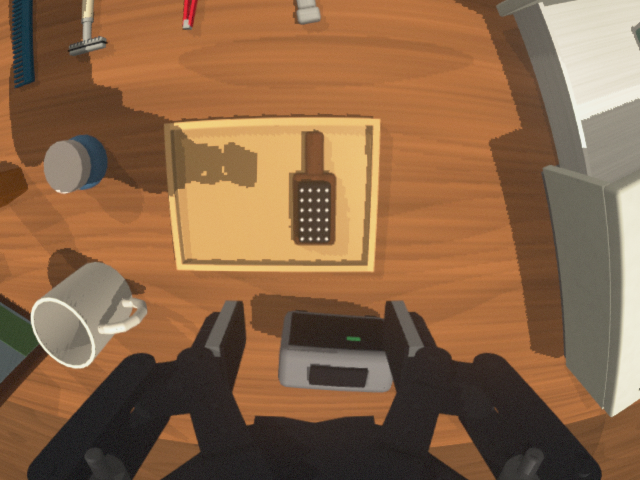

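The hairbrush lies in the tray (head 314,210; tray 168–380 × 118–270). Next is the nail brush.

```bash
python3 -m jog '[[[0.028,0.055,0,0,0,0],[0.028,0.055,0,0,0,0],[0.028,0.055,0,0,0,0],[0.028,0.055,0,0,0,0],[0.028,0.055,0,0,0,0],[0.028,0.055,0,0,0,0],[0.028,0.053,0,0,0,0],[0,0,0,0,0,-9],[0,0,0,0,0,-9],[0,0,0,0,0,-9],[0,0,0,0,0,-9],[0,0,0,0,0,0]]]' 0.055; python3 -c "
from h import *; st(); to(ww(.57,.155,.047),127)"
```

```text
clock: 15.35
eef_pos: [0.4384, 0.3841, 0.1813]
tool_rot: [-0.326, 0.945, -0.006, -0.02]
ft_force: [-0.1, 0.6, 0.4]
grip_width: 0.0549
t 15.35 p [0.4384 0.3841 0.1813] x [-0.786 -0.617  0.042] y [-0.617  0.787  0.002] z [-0.035 -0.025 -0.999] F [-0.1  0.6  0.4] g 0.0549 j [0.72 0.47 0.16 1.3  0.   0.05]
level wx,wy deg [ 0.1 -2.4] shift tool mm [-14.2 -17.5 133.8] turn about tool z 1.1 (world +-1.1) j6 3.0
```

```bash
python3 -m jog '[[[-0.014,-0.017,0.01,0,-2.4,1],[0,0,0.03,0,0,0],[0,0,0.03,0,0,0],[0,0,0.02,0,0,0],[0,0,0,0,0,0]]]' 0.055; python3 -c "
from h import *; st(); c=load('w3')
q=[f(c,u,v,.046) for u,v in((529,228),(570,226),(562,344),(522,350))]
m=np.mean(q,0); d=q[2]-q[1]; print(ee(m),np.degrees(np.arctan2(d[1],d[0])),[ee(p) for p in q])
to(ww(.57,.155,.047),127)
"
```

```text
clock: 15.98
eef_pos: [0.4576, 0.3764, 0.0831]
tool_rot: [-0.311, 0.95, -0.001, -0.004]
ft_force: [-0.2, 0.7, 0.4]
grip_width: 0.0549
t 15.97 p [0.4576 0.3764 0.0831] x [-0.807 -0.591  0.008] y [-0.591  0.807  0.001] z [-0.007 -0.004 -1.   ] F [-0.2  0.7  0.4] g 0.0549 j [0.69 0.54 0.01 1.04 0.   0.06]
[0.5705 0.1575] 36.67132134814287 [array([0.5372, 0.1382]), array([0.536 , 0.1634]), array([0.6044, 0.1784]), array([0.6045, 0.1502])]
level wx,wy deg [ 0.1 -0.4] shift tool mm [ 1.6  0.6 36.1] turn about tool z -0.8 (world +0.8) j6 3.2
```

```bash
python3 -m jog '[[[0,0.001,0.02,0,0,0],[0,0,0.012,0,0,0],[0,0,0.004,0,0,0],[0,0,0,0,0,0]]]'; python3 -m jog '[[[0,0,0,0,0,0],[0,0,0,0,0,0],[0,0,0,0,0,0],[0,0,0,0,0,0]]]' 0.01;python3 -m jog '[[[0,0,-0.05,0,0,0],[0,0,-0.06,0,0,0],[0,0,-0.06,0,0,0],[0,0,0,0,0,0]]]'; python3 -c "
from h import *; st(); to((.64,-.07,.06),91)"
```

```text
clock: 16.48
eef_pos: [0.4579, 0.3779, 0.0482]
tool_rot: [-0.309, 0.951, -0.0, -0.003]
ft_force: [-0.0, -0.5, 0.4]
grip_width: 0.0551
clock: 16.98
eef_pos: [0.4591, 0.3788, 0.0505]
tool_rot: [-0.309, 0.951, 0.001, -0.001]
ft_force: [-0.1, 0.6, -0.5]
grip_width: 0.0296
clock: 17.48
eef_pos: [0.4587, 0.3782, 0.2236]
tool_rot: [-0.309, 0.951, -0.0, -0.003]
ft_force: [0.1, 0.3, -1.2]
grip_width: 0.0298
t 17.48 p [0.4587 0.3782 0.2236] x [-0.809 -0.587  0.005] y [-0.587  0.809  0.001] z [-0.005 -0.002 -1.   ] F [ 0.1  0.3 -1.2] g 0.0298 j [0.69 0.45 0.23 1.36 0.   0.06]
level wx,wy deg [ 0.1 -0.3] shift tool mm [ 115.6 -469.5  163.5] turn about tool z 35.0 (world +-35.0) j6 3.5
```

```bash
python3 -m jog '[[[0.0145,-0.059,0,0,0,0],[0.0145,-0.059,0,0,0,0],[0.0145,-0.059,0,0,0,0],[0.0145,-0.059,0,0,0,0],[0.0145,-0.059,0,0,0,0],[0.0145,-0.059,0,0,0,0],[0.0145,-0.059,0,0,0,0],[0.0145,-0.059,0,0,0,0],[0,0,0,0,0,8.7],[0,0,0,0,0,8.7],[0,0,0,0,0,8.7],[0,0,0,0,0,8.7]]]'; python3 -m jog '[[[0,0,0,0,-1,0],[0,0,0,0,0,0]]]'; python3 -c "
from h import *; st(); to((.64,-.07,.0345),91)"
```

```text
clock: 18.98
eef_pos: [0.6435, -0.0864, 0.206]
tool_rot: [-0.001, 1.0, -0.0, -0.012]
ft_force: [-0.5, -0.5, 0.1]
grip_width: 0.0296
clock: 19.23
eef_pos: [0.6425, -0.0864, 0.2035]
tool_rot: [-0.003, 1.0, 0.0, -0.005]
ft_force: [-0.5, 0.4, -1.3]
grip_width: 0.0293
t 19.23 p [ 0.6425 -0.0864  0.2035] x [-1.    -0.006  0.01 ] y [-0.006  1.     0.   ] z [-0.01  0.   -1.  ] F [-0.5  0.4 -1.3] g 0.0293 j [-0.13  0.57  0.38  1.39 -0.   -0.14]
level wx,wy deg [ 0.  -0.6] shift tool mm [  0.7  16.3 169. ] turn about tool z -0.7 (world +0.7) j6 -8.0
```

```bash
python3 -m jog '[[[0,0.016,0.045,0,-0.6,-0.7],[0,0,0.045,0,0,0],[0,0,0.045,0,0,0],[0,0,0.02,0,0,0],[0,0,0.01,0,0,0],[0,0,0,0,0,0]]]'; python3 -c "
from h import *; st(); to((.64,-.07,.034),91)"
```

```text
clock: 19.98
eef_pos: [0.6428, -0.0693, 0.0349]
tool_rot: [-0.014, 1.0, 0.0, 0.002]
ft_force: [-1.4, 1.2, 0.0]
grip_width: 0.0295
t 19.98 p [ 0.6428 -0.0693  0.0349] x [-1.    -0.029 -0.005] y [-0.029  1.     0.   ] z [ 0.005  0.    -1.   ] F [-1.4  1.2  0. ] g 0.0295 j [-0.11  0.68  0.11  1.    0.   -0.14]
level wx,wy deg [0.  0.3] shift tool mm [ 2.8 -0.6  0.9] turn about tool z 0.6 (world +-0.6) j6 -7.8
```

```bash
python3 -m jog '[[[0,0,0.001,0,0,0],[0,0,0,0,0,0],[0,0,0,0,0,0],[0,0,0,0,0,0]]]' 0.05; python3 -m jog '[[[0,0,-0.05,0,0,0],[0,0,-0.06,0,0,0],[0,0,-0.06,0,0,0],[0.05,-0.045,-0.05,0,0,0],[0.05,-0.045,-0.03,0,0,0],[0,0,0,0,0,0]]]';python3 -c "
from h import *; st(); cam('wrist','w5')"
```

```text
clock: 20.48
eef_pos: [0.646, -0.0697, 0.0384]
tool_rot: [-0.015, 1.0, -0.0, 0.006]
ft_force: [0.4, -0.9, -0.3]
grip_width: 0.0499
clock: 21.22
eef_pos: [0.5642, -0.1454, 0.2775]
tool_rot: [-0.016, 1.0, -0.002, 0.008]
ft_force: [0.1, 0.2, -0.6]
grip_width: 0.0502
t 21.23 p [ 0.5642 -0.1454  0.2775] x [-0.999 -0.032 -0.015] y [-0.032  0.999 -0.004] z [ 0.015 -0.003 -1.   ] F [ 0.1  0.2 -0.6] g 0.0502 j [-0.25  0.39  0.28  1.45  0.   -0.28]
```

View pics/w5.png

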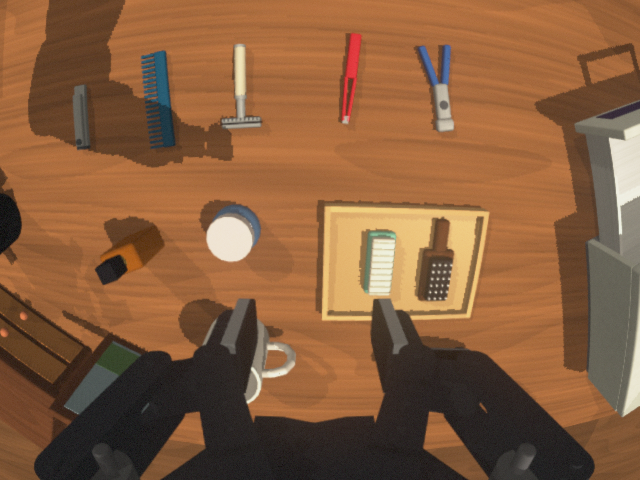

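Both brushes are in the tray (nail brush 380,263; hairbrush 438,263). All five tools are at the top: clippers (82,117), comb (160,100), razor handle (240,75), tweezers (350,80), nippers joint (443,103).

```bash
python3 - <<'E'
from h import *
c=load('w5')
for n,a,b,z in(('clip',(83,147),(81,87),.01),('comb',(163,146),(154,53),.006),('razor',(242,122),(240,46),.008),('tweez',(346,122),(354,36),.007),('nip',(446,130),(434.5,46),.008)):
    p,q=f(c,*a,z),f(c,*b,z); d=p-q; print(n,np.round(p[:2],4),np.round(q[:2],4),'mid',np.round((p+q)[:2]/2,4),'len',round(np.linalg.norm(d),4),'ang',round(np.degrees(np.arctan2(d[1],d[0])),1))
print('nip joint',f(c,443,103,.008),'spine',f(c,174,145,.006),f(c,165,52,.006),f(c,152,147,.006),f(c,144,55,.006))
to((.445,-.0107,.12),100)
E
```

```text
clip [ 0.5085 -0.4235] [ 0.4356 -0.4236] mid [ 0.472  -0.4235] len 0.0728 ang 0.1
comb [ 0.5132 -0.3153] [ 0.4068 -0.3263] mid [ 0.46   -0.3208] len 0.107 ang 5.9
razor [ 0.489  -0.2235] [ 0.4067 -0.2274] mid [ 0.4478 -0.2255] len 0.0824 ang 2.7
tweez [ 0.4868 -0.1144] [ 0.3936 -0.1094] mid [ 0.4402 -0.1119] len 0.0933 ang -3.1
nip [ 0.4869 -0.0046] [ 0.3956 -0.0227] mid [ 0.4412 -0.0136] len 0.0931 ang 11.2
nip joint [ 0.45766396 -0.01020637  0.008     ] spine [ 0.5125437  -0.30177033  0.006     ] [ 0.40703627 -0.31278572  0.006     ] [ 0.51385188 -0.32921058  0.006     ] [ 0.40770495 -0.33881182  0.006     ]
level wx,wy deg [-0.1  0.8] shift tool mm [117.6 137.7 154.1] turn about tool z -8.1 (world +8.1) j6 -16.3
```

```bash
python3 -m jog '[[[0.021,-0.055,0.02,0,0,0],[0.021,-0.055,0.02,0,0,0],[0.021,-0.055,0.03,0,0,0],[0.021,-0.055,0.03,0,0,0],[0.021,-0.055,0.03,0,0.8,0],[0,0,0.03,0,0,0],[0,0,0.02,0,0,0],[0,0,0,0,0,0]]]' 0.045; python3 -c "
from h import *; st(); to((.469,-.422,.021),90.5); cam('wrist','w6')"
```

```text
clock: 22.28
eef_pos: [0.4801, -0.4118, 0.085]
tool_rot: [-0.023, 1.0, 0.004, -0.002]
ft_force: [0.5, -0.1, 1.1]
grip_width: 0.0448
t 22.27 p [ 0.4801 -0.4118  0.085 ] x [-0.999 -0.046  0.003] y [-0.046  0.999  0.008] z [-0.004  0.008 -1.   ] F [ 0.5 -0.1  1.1] g 0.0448 j [-0.71  0.61  0.14  1.1   0.   -0.76]
level wx,wy deg [ 0.5 -0.2] shift tool mm [ 11.3 -10.2  63.9] turn about tool z 2.2 (world +-2.2) j6 -43.4
```

View pics/w6.png

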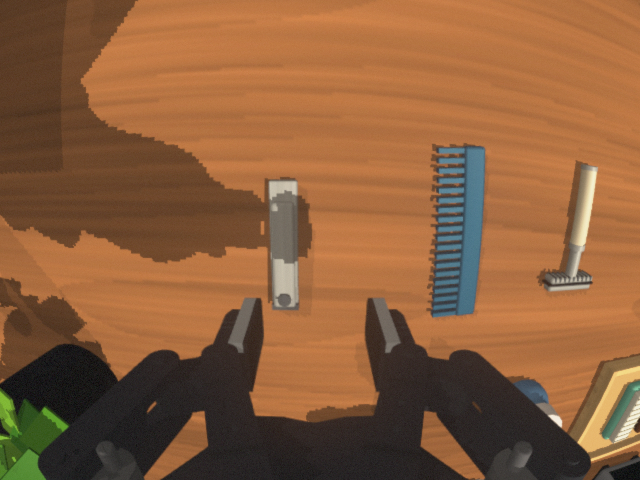

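```bash
python3 - <<'E'
from h import *
c=load('w6')
for n,a,b,z in(('clip',(286,308),(283,182),.01),('comb',(454,316),(461,147),.006),('razor',(567,284),(588,167),.008)):
    p,q=f(c,*a,z),f(c,*b,z); d=p-q; print(n,np.round(p[:2],4),np.round(q[:2],4),'mid',np.round((p+q)[:2]/2,4),'len',round(np.linalg.norm(d),4),'ang',round(np.degrees(np.arctan2(d[1],d[0])),1))
    if n=='clip': to((*((p+q)[:2]/2),.021),90+np.degrees(np.arctan2(d[1],d[0])))
E
```

```text
clip [ 0.5091 -0.4261] [ 0.4324 -0.4294] mid [ 0.4708 -0.4277] len 0.0768 ang 2.5
level wx,wy deg [ 0.4 -0.1] shift tool mm [ 10.5 -15.6  65. ] turn about tool z 0.2 (world +-0.2) j6 -43.4
comb [ 0.5152 -0.3154] [ 0.4063 -0.3292] mid [ 0.4607 -0.3223] len 0.1098 ang 7.2
razor [ 0.4909 -0.2267] [ 0.4062 -0.2306] mid [ 0.4485 -0.2286] len 0.0848 ang 2.6
```

```bash
python3 -m jog '[[[0.01,-0.014,0.02,0,0,0],[0,0,0.025,0,0,0],[0,0,0.012,0,0,0],[0,0,0.006,0,0,0],[0,0,0,0,0,0]]]'; python3 -c "
from h import *; st()"; python3 -m jog '[[[0,0,0,0,0,0],[0,0,0,0,0,0],[0,0,0,0,0,0],[0,0,0,0,0,0]]]' 0.0;  python3 -c "
from h import *; st()"
```

```text
clock: 22.95
eef_pos: [0.4775, -0.4265, 0.0266]
tool_rot: [-0.026, 1.0, 0.0, 0.003]
ft_force: [-0.2, -0.4, 0.7]
grip_width: 0.0454
t 22.95 p [ 0.4775 -0.4265  0.0266] x [-0.999 -0.052 -0.005] y [-0.052  0.999  0.001] z [ 0.005  0.001 -1.   ] F [-0.2 -0.4  0.7] g 0.0454 j [-0.73  0.68  0.09  0.98  0.   -0.78]
clock: 23.45
eef_pos: [0.4788, -0.4274, 0.0293]
tool_rot: [-0.026, 1.0, -0.001, 0.004]
ft_force: [-0.6, -0.4, -0.2]
grip_width: 0.0099
t 23.45 p [ 0.4788 -0.4274  0.0293] x [-0.999 -0.053 -0.008] y [-0.053  0.999 -0.002] z [ 0.008 -0.002 -1.   ] F [-0.6 -0.4 -0.2] g 0.0099 j [-0.73  0.68  0.09  0.98  0.   -0.78]
```

Only the narrow top lever is gripped, so I'll reopen and go 9 mm lower.

```bash
python3 -m jog '[[[0,0,0,0,0,0],[0,0,0,0,0,0],[0.006,0,0.004,0,0,0],[0,0,0.004,0,0,0],[0,0,0.002,0,0,0],[0,0,0,0,0,0]]]' 0.035; python3 -c "
from h import *; st()"; python3 -m jog '[[[0,0,0,0,0,0],[0,0,0,0,0,0],[0,0,0,0,0,0],[0,0,0,0,0,0]]]' 0.0;  python3 -c "
from h import *; st()"
```

```text
clock: 24.2
eef_pos: [0.472, -0.4277, 0.0182]
tool_rot: [-0.026, 1.0, -0.001, 0.004]
ft_force: [0.4, 0.6, 1.1]
grip_width: 0.0351
t 24.2 p [ 0.472  -0.4277  0.0182] x [-0.999 -0.052 -0.008] y [-0.052  0.999 -0.002] z [ 0.008 -0.001 -1.   ] F [0.4 0.6 1.1] g 0.0351 j [-0.74  0.68  0.06  0.95  0.   -0.79]
clock: 24.7
eef_pos: [0.473, -0.4278, 0.0194]
tool_rot: [-0.027, 1.0, -0.001, 0.005]
ft_force: [0.0, -0.8, -0.2]
grip_width: 0.0133
t 24.7 p [ 0.473  -0.4278  0.0194] x [-0.999 -0.053 -0.009] y [-0.053  0.999 -0.002] z [ 0.009 -0.002 -1.   ] F [ 0.  -0.8 -0.2] g 0.0133 j [-0.74  0.68  0.07  0.95  0.   -0.79]
```

```bash
python3 -m jog '[[[0,0,-0.06,0,0,0],[0,0,-0.06,0,0,0],[0,0,-0.06,0,0,0],[0,0,0,0,0.5,0]]]'; python3 -c "
from h import *; st(); to(ww(.57,.196,.2),114.3)"
```

```text
clock: 25.2
eef_pos: [0.4704, -0.4269, 0.2016]
tool_rot: [-0.026, 1.0, 0.001, -0.002]
ft_force: [-0.1, -0.1, -0.3]
grip_width: 0.0135
t 25.2 p [ 0.4704 -0.4269  0.2016] x [-0.999 -0.053  0.004] y [-0.053  0.999  0.001] z [-0.004  0.001 -1.   ] F [-0.1 -0.1 -0.3] g 0.0135 j [-0.74  0.54  0.32  1.36 -0.   -0.79]
level wx,wy deg [ 0.1 -0.2] shift tool mm [-12.8 840.6   2.7] turn about tool z -21.3 (world +21.3) j6 -45.2
```

```bash
python3 -m jog '[[[-0.001,0.061,0,0,0,0],[-0.001,0.061,0,0,0,0],[-0.001,0.061,0,0,0,0],[-0.001,0.061,0,0,0,0],[-0.001,0.061,0,0,0,0],[-0.001,0.061,0,0,0,0],[-0.001,0.061,0,0,0,0],[-0.001,0.061,0,0,0,0],[-0.001,0.061,0,0,0,0],[-0.001,0.061,0,0,0,0],[-0.001,0.061,0,0,0,0],[-0.001,0.061,0,0,0,0]]]';python3 -m jog '[[[-0.001,0.06,0,0,0,0],[-0.001,0.05,0,0,0,0],[0,0,0,0,0,-7],[0,0,0,0,0,-7],[0,0,0,0,0,-7],[0,0,0,0,0,0]]]'; python3 -c "
from h import *; st(); to(ww(.57,.196,.045),114.3)"
```

```text
clock: 26.7
eef_pos: [0.4404, 0.3184, 0.1899]
tool_rot: [-0.022, 1.0, 0.0, -0.008]
ft_force: [1.3, 0.1, 0.4]
grip_width: 0.0135
clock: 27.45
eef_pos: [0.432, 0.4358, 0.1789]
tool_rot: [-0.213, 0.977, -0.002, -0.014]
ft_force: [-0.2, -0.0, -0.5]
grip_width: 0.0137
t 27.45 p [0.432  0.4358 0.1789] x [-0.909 -0.416  0.028] y [-0.416  0.909  0.001] z [-0.026 -0.01  -1.   ] F [-0.2 -0.  -0.5] g 0.0137 j [0.78 0.52 0.23 1.31 0.01 0.35]
level wx,wy deg [ 0.1 -1.6] shift tool mm [ -0.6 -23.6 133.9] turn about tool z 0.3 (world +-0.3) j6 20.3
```

```bash
python3 -m jog '[[[0,-0.024,0.01,0,-1.6,0],[0,0,0.04,0,0,0],[0,0,0.04,0,0,0],[0,0,0.025,0,0,0],[0,0,0.008,0,0,0],[0,0,0,0,0,0]]]';python3 -c "
from h import *; st(); to(ww(.57,.196,.045),114.3)"
```

```text
clock: 28.2
eef_pos: [0.4415, 0.4118, 0.0502]
tool_rot: [-0.207, 0.978, -0.0, -0.001]
ft_force: [1.3, 0.3, -1.1]
grip_width: 0.0137
t 28.2 p [0.4415 0.4118 0.0502] x [-0.915 -0.405  0.002] y [-0.405  0.915  0.   ] z [-0.002 -0.001 -1.   ] F [ 1.3  0.3 -1.1] g 0.0137 j [ 0.75  0.59 -0.    0.98  0.    0.33]
level wx,wy deg [ 0.  -0.1] shift tool mm [1.8 2.3 5.2] turn about tool z -0.4 (world +0.4) j6 19.1
```

```bash
python3 -m jog '[[[0,0,0.004,0,0,0],[0,0,0,0,0,0],[0,0,0,0,0,0]]]' 0.032; python3 -m jog '[[[0,0,-0.05,0,0,0],[0,0,-0.06,0,0,0],[0,0,-0.06,0,0,0],[0,0,0,0,0,9],[0,0,0,0,0,8.5],[0,0,0,0,0,0]]]'; python3 -c "
from h import *; st(); to((.4605,-.3215,.15),96.5)"
```

```text
clock: 28.58
eef_pos: [0.4433, 0.4136, 0.0493]
tool_rot: [-0.206, 0.978, 0.001, 0.002]
ft_force: [0.9, -0.5, 0.3]
grip_width: 0.0315
clock: 29.32
eef_pos: [0.4438, 0.4141, 0.2296]
tool_rot: [-0.051, 0.999, 0.004, 0.005]
ft_force: [-0.6, -0.4, 1.4]
grip_width: 0.0321
t 29.32 p [0.4438 0.4141 0.2296] x [-0.995 -0.102 -0.01 ] y [-0.102  0.995  0.008] z [ 0.009  0.009 -1.   ] F [-0.6 -0.4  1.4] g 0.0321 j [0.75 0.45 0.26 1.36 0.   0.65]
level wx,wy deg [0.5 0.6] shift tool mm [  59.1 -734.1   72.9] turn about tool z -0.7 (world +0.7) j6 37.1
```

```bash
cat >> h.py <<'E'
MASK={'comb':((95,120,30),(115,255,255)),'nip':((105,120,60),(130,255,255)),'tweez':((172,150,90),(180,255,255)),'razor':((15,10,150),(40,110,255))}
def find(c,n,exp,z,rad=.12):
    hsv=cv2.cvtColor(c['pixels'],cv2.COLOR_RGB2HSV); m=cv2.inRange(hsv,*[np.array(x,np.uint8) for x in MASK[n]])
    if n=='tweez': m|=cv2.inRange(hsv,np.array((0,190,110),np.uint8),np.array((4,255,255),np.uint8))
    m=cv2.morphologyEx(m,cv2.MORPH_OPEN,np.ones((2,2)))
    v,u=np.nonzero(m); P=np.array([f(c,a,b,z)[:2] for a,b in zip(u,v)]).reshape(-1,2); 
    P=P[np.hypot(*(P-np.array(exp)).T)<rad]
    if len(P)<20: print(n,'not found',len(P)); return
    (x,y),(a,b),t=cv2.minAreaRect((P*1000).astype(np.float32))
    if a<b: a,b,t=b,a,t+90
    print(n,'n',len(P),'ctr',round(x/1e3,4),round(y/1e3,4),'size mm',round(a),round(b),'ang',round((t+90)%180-90,1),'mean',np.round(P.mean(0),4))
E
python3 -m jog '[[[0.005,-0.061,0,0,0,0],[0.005,-0.061,0,0,0,0],[0.005,-0.061,0,0,0,0],[0.005,-0.061,0,0,0,0],[0.005,-0.061,0,0,0,0],[0.005,-0.061,0,0,0,0],[0.005,-0.061,0,0,0,0],[0.005,-0.061,0,0,0,0],[0.005,-0.061,0,0,0,0],[0.005,-0.061,0,0,0,0],[0.005,-0.061,0,0,0,0],[0.005,-0.061,0,0,0,0]]]' 0.055; python3 -m jog '[[[0,0,0.04,0,0,0],[0,0,0.03,0,0,0],[0,0,0,0,0,0]]]' ; python3 -c "
from h import *; st(); c=cam('wrist','w7'); find(c,'comb',(.46,-.32),.006); find(c,'razor',(.45,-.226),.008);find(c,'tweez',(.44,-.112),.007)
to((.4605,-.3215,.02),96.5)
c=load('w5'); find(c,'comb',(.46,-.32),.006); find(c,'razor',(.45,-.226),.008);find(c,'tweez',(.44,-.112),.007);find(c,'nip',(.44,-.012),.008)"
```

```text
clock: 30.82
eef_pos: [0.4729, -0.3321, 0.2226]
tool_rot: [-0.073, 0.997, 0.004, 0.008]
ft_force: [1.1, -1.0, -0.1]
grip_width: 0.0551
clock: 31.2
eef_pos: [0.4734, -0.3379, 0.1505]
tool_rot: [-0.072, 0.997, 0.003, 0.009]
ft_force: [-0.1, 0.8, 0.1]
grip_width: 0.0549
t 31.2 p [ 0.4734 -0.3379  0.1505] x [-0.989 -0.144 -0.018] y [-0.144  0.99   0.005] z [ 0.017  0.008 -1.   ] F [-0.1  0.8  0.1] g 0.0549 j [-0.63  0.45  0.04  1.15  0.02 -0.77]
comb not found 0
razor n 1429 ctr 0.449 -0.1784 size mm 132 90 ang -88.1 mean [ 0.4515 -0.2238]
tweez n 530 ctr 0.4349 -0.1093 size mm 88 13 ang -4.7 mean [ 0.4233 -0.1081]
level wx,wy deg [0.2 1.1] shift tool mm [ 13.8  18.2 131.8] turn about tool z 1.8 (world +-1.8) j6 -44.2
comb n 1114 ctr 0.4611 -0.3204 size mm 107 28 ang 6.3 mean [ 0.4555 -0.3153]
razor n 856 ctr 0.451 -0.1768 size mm 128 90 ang 89.4 mean [ 0.4514 -0.2239]
tweez n 411 ctr 0.4302 -0.1105 size mm 76 11 ang -6.2 mean [ 0.42   -0.1095]
nip n 325 ctr 0.4169 -0.0179 size mm 40 34 ang 10.4 mean [ 0.4169 -0.0179]
```

View pics/w7.png

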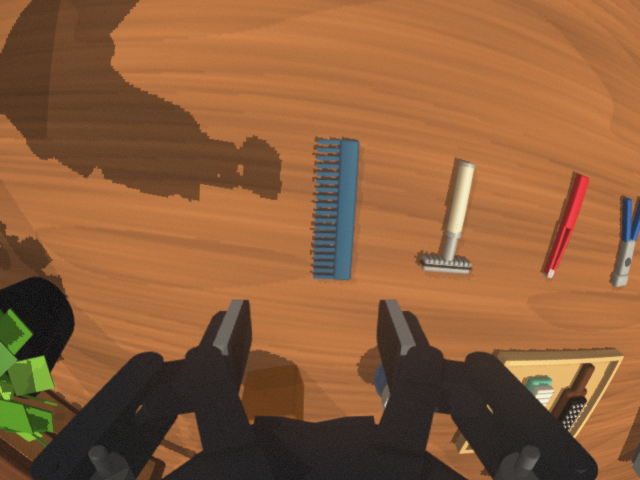

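The comb is in place at (335,210), just paler than my mask. I'll compute from its corners.

```bash
sed -i "s/'comb':((95,120,30)/'comb':((95,80,30)/" h.py; python3 -c "
from h import *; c=load('w7'); find(c,'comb',(.46,-.32),.006)
q=[f(c,u,v,.006) for u,v in((314,139),(358,140),(351,279),(313,278))]; m=np.mean(q,0); d=q[2]-q[1]; print(m,np.degrees(np.arctan2(d[1],d[0])))
to((m[0],m[1],.02),96)"
```

```text
comb n 3486 ctr 0.4608 -0.3216 size mm 108 29 ang 6.4 mean [ 0.4576 -0.3189]
[ 0.46015396 -0.32292284  0.006     ] 7.243060220050933
level wx,wy deg [0.2 1.1] shift tool mm [ 14.4  16.8 131.8] turn about tool z 2.3 (world +-2.3) j6 -44.2
```

```bash
python3 -m jog '[[[0.014,0.018,0.03,0,1.1,1.8],[0,0,0.04,0,0,0],[0,0,0.035,0,0,0],[0,0,0.015,0,0,0],[0,0,0.006,0,0,0],[0,0,0,0,0,0]]]' 0.05; python3 -c "
from h import *; st(); to((.4606,-.3218,.0185),96.4)"
```

```text
clock: 32.0
eef_pos: [0.4667, -0.3253, 0.0345]
tool_rot: [-0.06, 0.998, -0.004, 0.008]
ft_force: [0.1, -0.3, 0.2]
grip_width: 0.0501
t 32.0 p [ 0.4667 -0.3253  0.0345] x [-0.993 -0.12  -0.015] y [-0.12   0.993 -0.01 ] z [ 0.016 -0.008 -1.   ] F [ 0.1 -0.3  0.2] g 0.0501 j [-0.61  0.54 -0.15  0.86  0.   -0.73]
level wx,wy deg [-0.6  0.9] shift tool mm [ 5.9  4.3 15.9] turn about tool z 0.5 (world +-0.5) j6 -41.9
```

```bash
python3 -m jog '[[[0.006,0.004,0.008,-0.6,0.9,0],[0,0,0.005,0,0,0],[0,0,0.003,0,0,0],[0,0,0,0,0,0]]]' 0.05; python3 -c "
from h import *; st()"; python3 -m jog '[[[0,0,0,0,0,0],[0,0,0,0,0,0],[0,0,0,0,0,0],[0,0,0,0,0,0]]]' 0.0;  python3 -c "
from h import *; st()"
```

```text
clock: 32.5
eef_pos: [0.4617, -0.3231, 0.0201]
tool_rot: [-0.06, 0.998, -0.001, 0.001]
ft_force: [-0.4, 0.2, 0.1]
grip_width: 0.0499
t 32.5 p [ 0.4617 -0.3231  0.0201] x [-0.993 -0.12  -0.002] y [-0.12   0.993 -0.002] z [ 0.002 -0.001 -1.   ] F [-0.4  0.2  0.1] g 0.0499 j [-0.61  0.56 -0.16  0.85  0.   -0.73]
clock: 33.0
eef_pos: [0.462, -0.3234, 0.0205]
tool_rot: [-0.06, 0.998, -0.001, 0.002]
ft_force: [-0.4, -0.5, -0.2]
grip_width: 0.0277
t 33.0 p [ 0.462  -0.3234  0.0205] x [-0.993 -0.12  -0.003] y [-0.12   0.993 -0.002] z [ 0.003 -0.002 -1.   ] F [-0.4 -0.5 -0.2] g 0.0277 j [-0.61  0.56 -0.16  0.85  0.   -0.73]
```

```bash
python3 -m jog '[[[0,0,-0.06,0,0,0],[0,0,-0.06,0,0,0],[0,0,-0.06,0,0,0],[0,0,0,0,0,0]]]'; python3 -m jog '[[[-0.0067,0.058,0,0,0,0],[-0.0067,0.058,0,0,0,0],[-0.0067,0.058,0,0,0,0],[-0.0067,0.058,0,0,0,0],[-0.0067,0.058,0,0,0,0],[-0.0067,0.058,0,0,0,0],[-0.0067,0.058,0,0,0,0],[-0.0067,0.058,0,0,0,0],[-0.0067,0.058,0,0,0,0],[-0.0067,0.058,0,0,0,0],[-0.0067,0.058,0,0,0,0],[-0.0067,0.05,0,0,0,0]]]';python3 -m jog '[[[0,0,0,0,0,-8.7],[0,0,0,0,0,-8.7],[0,0,0,0,-1,0],[0,0,0,0,0,0]]]'; python3 -c "
from h import *; st(); to(ww(.57,.148,.047),114.3); cam('wrist','w8')"
```

```text
clock: 33.5
eef_pos: [0.4608, -0.3226, 0.2036]
tool_rot: [-0.06, 0.998, 0.0, -0.0]
ft_force: [-0.0, -0.4, 0.0]
grip_width: 0.0276
clock: 35.0
eef_pos: [0.4556, 0.3862, 0.1914]
tool_rot: [-0.056, 0.998, -0.002, -0.005]
ft_force: [0.6, 0.3, -0.6]
grip_width: 0.0275
clock: 35.5
eef_pos: [0.4524, 0.3898, 0.1846]
tool_rot: [-0.212, 0.977, -0.001, -0.0]
ft_force: [-0.3, -0.3, -1.0]
grip_width: 0.0278
t 35.5 p [0.4524 0.3898 0.1846] x [-0.91  -0.415  0.001] y [-0.415  0.91  -0.002] z [-0.    -0.002 -1.   ] F [-0.3 -0.3 -1. ] g 0.0278 j [ 0.71  0.47  0.16  1.27 -0.    0.28]
level wx,wy deg [-0.1 -0.1] shift tool mm [  2.7 -20.8 137.6] turn about tool z 0.2 (world +-0.2) j6 16.2
```

View pics/w8.png

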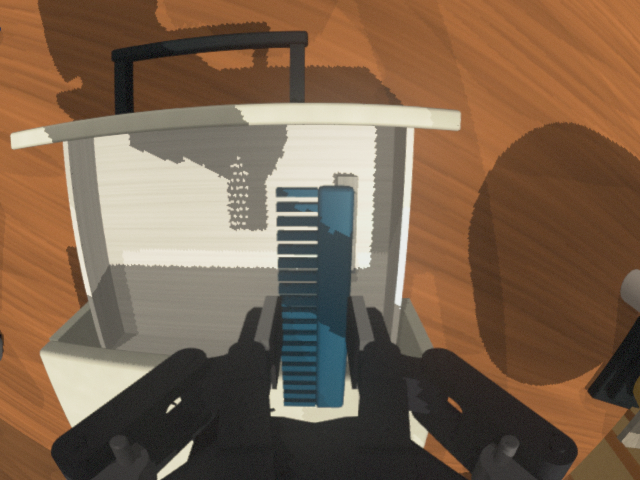

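The comb is held straight. The clippers lie at about (346,220) in the drawer, clear of the next slot once I shift 21 mm.

```bash
python3 -m jog '[[[0.002,-0.022,0.01,0,0,0],[0,0,0.04,0,0,0],[0,0,0.04,0,0,0],[0,0,0.03,0,0,0],[0,0,0.012,0,0,0],[0,0,0,0,0,0]]]';python3 -c "
from h import *; st(); to(ww(.57,.148,.047),114.3)"
```

```text
clock: 36.3
eef_pos: [0.4625, 0.3671, 0.0518]
tool_rot: [-0.207, 0.978, 0.0, 0.002]
ft_force: [0.5, 0.8, 0.6]
grip_width: 0.0279
t 36.3 p [0.4625 0.3671 0.0518] x [-0.914 -0.405 -0.005] y [-0.405  0.914 -0.001] z [ 0.004  0.001 -1.   ] F [0.5 0.8 0.6] g 0.0279 j [ 0.67  0.57 -0.05  0.95 -0.    0.25]
level wx,wy deg [-0.   0.3] shift tool mm [2.6 3.8 4.7] turn about tool z -0.4 (world +0.4) j6 14.6
```

```bash
python3 -m jog '[[[0,0.001,0.004,0,0,0],[0,0,0.002,0,0,0]]]'; python3 -m jog '[[[0,0,0,0,0,0],[0,0,0,0,0,0],[0,0,0,0,0,0]]]' 0.04; python3 -m jog '[[[0,0,-0.05,0,0,0],[0,0,-0.06,0,0,0],[0,0,-0.06,0,0,0],[0,0,0,0,0,10],[0,0,0,0,0,10],[0,0,0,0,0,0]]]'; python3 -c "
from h import *; st(); to((.456,-.226,.1),92.7)"
```

```text
clock: 36.55
eef_pos: [0.4637, 0.3692, 0.0481]
tool_rot: [-0.207, 0.978, 0.001, 0.004]
ft_force: [-0.2, -0.1, -0.6]
grip_width: 0.0278
clock: 36.92
eef_pos: [0.4647, 0.3702, 0.05]
tool_rot: [-0.207, 0.978, 0.002, 0.006]
ft_force: [-0.2, -0.6, 0.4]
grip_width: 0.0399
clock: 37.67
eef_pos: [0.4628, 0.3692, 0.2265]
tool_rot: [-0.029, 1.0, 0.004, 0.006]
ft_force: [-0.1, 0.2, 0.3]
grip_width: 0.04
t 37.67 p [0.4628 0.3692 0.2265] x [-0.998 -0.059 -0.012] y [-0.059  0.998  0.007] z [ 0.012  0.007 -1.   ] F [-0.1  0.2  0.3] g 0.04 j [ 0.67  0.42  0.2   1.34 -0.    0.62]
level wx,wy deg [0.4 0.7] shift tool mm [  43.4 -594.6  121.9] turn about tool z 0.7 (world +-0.7) j6 35.2
```

```bash
python3 -m jog '[[[0.0043,-0.06,0,0.4,0.7,0],[0.0043,-0.06,0,0,0,0],[0.0043,-0.06,0,0,0,0],[0.0043,-0.06,0,0,0,0],[0.0043,-0.06,0,0,0,0],[0.0043,-0.06,0,0,0,0],[0.0043,-0.06,0,0,0,0],[0.0043,-0.06,0,0,0,0],[0.0043,-0.055,0.03,0,0,0],[0.0043,-0.04,0.04,0,0,0],[0,0,0.03,0,0,0],[0,0,0,0,0,0]]]' 0.04;  python3 -c "
from h import *; st(); c=cam('wrist','w9'); find(c,'razor',(.44,-.226),.008,.06);find(c,'tweez',(.44,-.112),.007);find(c,'nip',(.44,-.012),.008)
to((.456,-.226,.021),92.7)"
```

```text
clock: 39.17
eef_pos: [0.4625, -0.2236, 0.1217]
tool_rot: [-0.05, 0.999, -0.001, 0.0]
ft_force: [0.1, 0.0, 0.2]
grip_width: 0.0399
t 39.17 p [ 0.4625 -0.2236  0.1217] x [-0.995 -0.099 -0.001] y [-0.099  0.995 -0.002] z [ 0.001 -0.002 -1.   ] F [0.1 0.  0.2] g 0.0399 j [-0.45  0.36 -0.18  1.03 -0.   -0.55]
razor n 2169 ctr 0.4508 -0.2254 size mm 90 41 ang 2.3 mean [ 0.45   -0.2255]
tweez n 711 ctr 0.434 -0.1104 size mm 84 12 ang -4.5 mean [ 0.4218 -0.109 ]
nip n 602 ctr 0.4167 -0.0169 size mm 43 34 ang 11.1 mean [ 0.4169 -0.0174]
level wx,wy deg [-0.2  0.2] shift tool mm [  8.1  -0.9 102.2] turn about tool z 3.0 (world +-3.0) j6 -31.5
```

```bash
python3 -m jog '[[[0.007,-0.001,0.03,0,0,3],[0,0,0.035,0,0,0],[0,0,0.02,0,0,0],[0,0,0.01,0,0,0],[0,0,0.005,0,0,0],[0,0,0,0,0,0]]]' 0.04; python3 -c "
from h import *; st(); to((.456,-.2253,.0195),92.5)"
```

```text
clock: 39.98
eef_pos: [0.4661, -0.2266, 0.0307]
tool_rot: [-0.029, 1.0, -0.006, 0.01]
ft_force: [-0.3, -0.0, -0.4]
grip_width: 0.04
t 39.98 p [ 0.4661 -0.2266  0.0307] x [-0.998 -0.058 -0.019] y [-0.058  0.998 -0.012] z [ 0.02  -0.011 -1.   ] F [-0.3 -0.  -0.4] g 0.04 j [-0.45  0.46 -0.3   0.78 -0.   -0.51]
level wx,wy deg [-0.7  1.1] shift tool mm [10.2  2.  11. ] turn about tool z 0.8 (world +-0.8) j6 -29.2
```

```bash
python3 -m jog '[[[0.01,0.001,0.006,-0.7,1.1,0.8],[0,0,0.004,0,0,0],[0.001,0,0.003,0,0,0],[0,0,0,0,0,0]]]' 0.04; python3 -c "
from h import *; st()"; python3 -m jog '[[[0,0,0,0,0,0],[0,0,0,0,0,0],[0,0,0,0,0,0],[0,0,0,0,0,0]]]' 0.0;  python3 -m jog '[[[0,0,-0.06,0,0,0],[0,0,-0.06,0,0,0],[0,0,-0.06,0,0,0],[0,0,0,0,0,0]]]'; python3 -c "
from h import *; st(); to(ww(.565,.104,.2),114.3)"
```

```text
clock: 40.48
eef_pos: [0.4554, -0.2269, 0.0183]
tool_rot: [-0.022, 1.0, -0.0, 0.001]
ft_force: [-0.5, -0.2, 0.2]
grip_width: 0.0397
t 40.48 p [ 0.4554 -0.2269  0.0183] x [-0.999 -0.043 -0.001] y [-0.043  0.999 -0.001] z [ 0.001 -0.    -1.   ] F [-0.5 -0.2  0.2] g 0.0397 j [-0.46  0.48 -0.31  0.78  0.   -0.51]
clock: 40.98
eef_pos: [0.4562, -0.2271, 0.0193]
tool_rot: [-0.022, 1.0, -0.0, 0.002]
ft_force: [0.1, -0.1, 0.8]
grip_width: 0.01
clock: 41.48
eef_pos: [0.4547, -0.2265, 0.2019]
tool_rot: [-0.022, 1.0, 0.001, -0.001]
ft_force: [0.2, -0.2, -1.9]
grip_width: 0.0103
t 41.48 p [ 0.4547 -0.2265  0.2019] x [-0.999 -0.043  0.002] y [-0.043  0.999  0.002] z [-0.002  0.002 -1.   ] F [ 0.2 -0.2 -1.9] g 0.0103 j [-0.46  0.28 -0.06  1.23  0.   -0.51]
level wx,wy deg [ 0.1 -0.1] shift tool mm [-41.6 552.5   2.7] turn about tool z -21.8 (world +21.8) j6 -29.0
```

```bash
python3 -m jog '[[[-0.0046,0.061,0,0,0,0],[-0.0046,0.061,0,0,0,0],[-0.0046,0.061,0,0,0,0],[-0.0046,0.061,0,0,0,0],[-0.0046,0.061,0,0,0,0],[-0.0046,0.061,0,0,0,0],[-0.0046,0.061,0,0,0,0],[-0.0046,0.061,0,0,0,0],[-0.0046,0.055,0,0,0,0],[0,0,0,0,0,0]]]';python3 -m jog '[[[0,0,0,0,0,-7.3],[0,0,0,0,0,-7.3],[0,0,0,0,0,-7.3],[0,0,0,0,-1,0],[0,0,0,0,0,0]]]'; python3 -c "
from h import *; st(); to(ww(.565,.104,.047),114.3)"
```

```text
clock: 42.72
eef_pos: [0.4697, 0.3299, 0.1872]
tool_rot: [-0.019, 1.0, -0.003, -0.009]
ft_force: [-0.6, -0.7, -0.0]
grip_width: 0.0105
clock: 43.35
eef_pos: [0.4661, 0.325, 0.1794]
tool_rot: [-0.212, 0.977, -0.003, -0.007]
ft_force: [0.4, 0.3, -0.2]
grip_width: 0.0101
t 43.35 p [0.4661 0.325  0.1794] x [-0.91  -0.415  0.014] y [-0.415  0.91  -0.002] z [-0.012 -0.008 -1.   ] F [ 0.4  0.3 -0.2] g 0.0101 j [0.61 0.42 0.08 1.24 0.   0.18]
level wx,wy deg [-0.1 -0.8] shift tool mm [ -8.3  -0.2 132.3] turn about tool z 0.2 (world +-0.2) j6 10.3
```

```bash
python3 -m jog '[[[-0.008,0,0.01,0,-0.8,0],[0,0,0.04,0,0,0],[0,0,0.04,0,0,0],[0,0,0.03,0,0,0],[0,0,0.01,0,0,0],[0,0,0,0,0,0]]]';python3 -c "
from h import *; st(); to(ww(.565,.104,.047),114.3)"
```

```text
clock: 44.1
eef_pos: [0.4761, 0.3282, 0.0442]
tool_rot: [-0.21, 0.978, -0.0, 0.003]
ft_force: [-0.7, 0.1, 0.7]
grip_width: 0.0103
t 44.1 p [0.4761 0.3282 0.0442] x [-0.912 -0.41  -0.006] y [-0.41   0.912 -0.002] z [ 0.006  0.    -1.   ] F [-0.7  0.1  0.7] g 0.0103 j [ 0.61  0.55 -0.09  0.92 -0.    0.18]
level wx,wy deg [-0.1  0.3] shift tool mm [ 4.   0.8 -2.8] turn about tool z -0.1 (world +0.1) j6 10.5
```

```bash
python3 -m jog '[[[0,0,0,0,0,0],[0,0,0,0,0,0],[0,0,0,0,0,0]]]' 0.03; python3 -m jog '[[[0,0,-0.05,0,0,0],[0,0,-0.06,0,0,0],[0,0,-0.06,0,0,0],[0,0,0,0,0,6.5],[0,0,0,0,0,6.5],[0,0,0,0,0,0]]]'; python3 -c "
from h import *; st(); to((.453,-.0105,.1),101)"
```

```text
clock: 44.48
eef_pos: [0.4787, 0.3299, 0.048]
tool_rot: [-0.209, 0.978, 0.001, 0.006]
ft_force: [-0.2, 0.7, -0.6]
grip_width: 0.0297
clock: 45.22
eef_pos: [0.4779, 0.3302, 0.2288]
tool_rot: [-0.094, 0.995, 0.004, 0.011]
ft_force: [-0.1, -0.6, -0.0]
grip_width: 0.0297
t 45.23 p [0.4779 0.3302 0.2288] x [-0.982 -0.188 -0.022] y [-0.188  0.982  0.006] z [ 0.02  0.01 -1.  ] F [-0.1 -0.6 -0. ] g 0.0297 j [ 0.61  0.39  0.16  1.32 -0.    0.42]
level wx,wy deg [0.3 1.2] shift tool mm [  91.2 -330.7  124.9] turn about tool z -0.2 (world +0.2) j6 23.9
```

```bash
python3 -m jog '[[[0.015,-0.056,0,0.3,1.2,0],[0.015,-0.056,0,0,0,0],[0.015,-0.056,0,0,0,0],[0.015,-0.056,0.01,0,0,0],[0.015,-0.056,0.03,0,0,0],[0.015,-0.053,0.04,0,0,0],[0,0,0.03,0,0,0],[0,0,0,0,0,0]]]' 0.045;  python3 -c "
from h import *; st(); c=cam('wrist','w10'); find(c,'tweez',(.44,-.112),.007);find(c,'nip',(.44,-.012),.008)
to((.453,-.0105,.02),101)"
```

```text
clock: 46.22
eef_pos: [0.4555, -0.0144, 0.1214]
tool_rot: [-0.103, 0.995, 0.0, 0.003]
ft_force: [1.0, -0.0, 0.5]
grip_width: 0.0448
t 46.23 p [ 0.4555 -0.0144  0.1214] x [-0.979 -0.205 -0.007] y [-0.205  0.979  0.   ] z [ 0.007  0.001 -1.   ] F [ 1.  -0.   0.5] g 0.0448 j [-0.03  0.25 -0.34  0.98  0.   -0.24]
tweez n 1654 ctr 0.437 -0.1107 size mm 93 12 ang -4.7 mean [ 0.4316 -0.1105]
nip n 1256 ctr 0.4168 -0.0186 size mm 43 35 ang 9.4 mean [ 0.4164 -0.0177]
level wx,wy deg [-0.1  0.5] shift tool mm [  3.9   4.6 102.7] turn about tool z 0.9 (world +-0.9) j6 -13.7
```

```bash
python3 -m jog '[[[0.003,0.004,0.03,0,0.5,1],[0,0,0.035,0,0,0],[0,0,0.02,0,0,0],[0.002,0,0.008,0,0,0],[0.002,0,0.003,0,0,0],[0,0,0,0,0,0]]]' 0.045; python3 -c "
from h import *; st(); to((.4545,-.0113,.019),100.5)"
```

```text
clock: 47.02
eef_pos: [0.4591, -0.0082, 0.0334]
tool_rot: [-0.1, 0.995, -0.001, 0.009]
ft_force: [0.1, -0.2, 0.0]
grip_width: 0.0451
t 47.02 p [ 0.4591 -0.0082  0.0334] x [-0.98  -0.2   -0.019] y [-0.199  0.98  -0.005] z [ 0.019 -0.001 -1.   ] F [ 0.1 -0.2  0. ] g 0.0451 j [-0.02  0.37 -0.45  0.73 -0.   -0.22]
level wx,wy deg [-0.3  1.1] shift tool mm [ 5.4 -2.1 14.3] turn about tool z 1.0 (world +-1.0) j6 -12.5
```

```bash
python3 -m jog '[[[0.006,-0.003,0.008,-0.3,1.1,1],[0,0,0.005,0,0,0],[0.001,0,0.003,0,0,0],[0,0,0,0,0,0]]]' 0.045; python3 -c "
from h import *; st()"; python3 -m jog '[[[0,0,0,0,0,0],[0,0,0,0,0,0],[0,0,0,0,0,0],[0,0,0,0,0,0]]]' 0.0;  python3 -m jog '[[[0,0,-0.06,0,0,0],[0,0,-0.06,0,0,0],[0,0,-0.06,0,0,0],[0,0,0,0,0,0]]]'; python3 -c "
from h import *; st(); to(ww(.575,.058,.2),114.3)"
```

```text
clock: 47.52
eef_pos: [0.4539, -0.013, 0.0177]
tool_rot: [-0.091, 0.996, 0.0, 0.0]
ft_force: [0.3, 0.3, 0.6]
grip_width: 0.0453
t 47.52 p [ 0.4539 -0.013   0.0177] x [-0.983 -0.181 -0.001] y [-0.181  0.983  0.   ] z [ 0.001  0.    -1.   ] F [0.3 0.3 0.6] g 0.0453 j [-0.03  0.4  -0.46  0.71  0.   -0.21]
clock: 48.02
eef_pos: [0.4555, -0.0131, 0.0195]
tool_rot: [-0.091, 0.996, -0.0, 0.002]
ft_force: [0.9, -0.6, -0.6]
grip_width: 0.014
clock: 48.52
eef_pos: [0.4535, -0.013, 0.2022]
tool_rot: [-0.091, 0.996, 0.0, -0.001]
ft_force: [0.1, 0.1, -0.6]
grip_width: 0.014
t 48.52 p [ 0.4535 -0.013   0.2022] x [-0.983 -0.181  0.002] y [-0.181  0.983  0.001] z [-0.002  0.001 -1.   ] F [ 0.1  0.1 -0.6] g 0.014 j [-0.03  0.18 -0.2   1.19  0.   -0.21]
level wx,wy deg [ 0.1 -0.1] shift tool mm [-100.7  289.1    2.3] turn about tool z -13.9 (world +13.9) j6 -12.1
```

```bash
python3 -m jog '[[[-0.02,0.058,0,0,0,0],[-0.02,0.058,0,0,0,0],[-0.02,0.058,0,0,0,0],[-0.02,0.058,0,0,0,0],[-0.02,0.052,0,0,0,0],[0,0,0,0,0,-7],[0,0,0,0,0,-7],[0,0,0,0,-1,0],[0,0,0,0,0,0]]]'; python3 -c "
from h import *; st(); to(ww(.575,.058,.046),114.3)"
```

```text
clock: 49.65
eef_pos: [0.4983, 0.2905, 0.1877]
tool_rot: [-0.212, 0.977, -0.001, -0.0]
ft_force: [0.2, 0.3, -0.3]
grip_width: 0.014
t 49.65 p [0.4983 0.2905 0.1877] x [-0.91  -0.414  0.001] y [-0.414  0.91  -0.002] z [-0.    -0.002 -1.   ] F [ 0.2  0.3 -0.3] g 0.014 j [ 0.53  0.43  0.1   1.25 -0.    0.1 ]
level wx,wy deg [-0.1 -0.1] shift tool mm [ -1.4  -1.5 141.7] turn about tool z 0.1 (world +-0.1) j6 5.8
```

```bash
python3 -m jog '[[[-0.001,-0.003,0.01,0,0,0],[0,0,0.04,0,0,0],[0,0,0.04,0,0,0],[0,0,0.035,0,0,0],[0,0,0.012,0,0,0],[0,0,0,0,0,0]]]';python3 -c "
from h import *; st(); to(ww(.575,.058,.046),114.3)"; python3 -m jog '[[[0,0,0.002,0,0,0],[0,0,0,0,0,0],[0,0,0,0,0,0]]]' 0.032; python3 -m jog '[[[0,0,-0.05,0,0,0],[0,0,-0.06,0,0,0],[0,0,-0.06,0,0,0],[0,0,0,0,0,10],[0,0,0,0,0,10],[0,0,0,0,0,8]]]'; python3 -c "
from h import *; st(); to((.438,-.1107,.1),85.3)"
```

```text
clock: 50.4
eef_pos: [0.5019, 0.2851, 0.046]
tool_rot: [-0.208, 0.978, -0.001, 0.001]
ft_force: [-0.2, -0.3, -0.4]
grip_width: 0.0143
t 50.4 p [0.5019 0.2851 0.046 ] x [-0.914 -0.406 -0.001] y [-0.406  0.914 -0.002] z [ 0.002 -0.001 -1.   ] F [-0.2 -0.3 -0.4] g 0.0143 j [ 0.52  0.55 -0.09  0.93 -0.    0.1 ]
level wx,wy deg [-0.1  0.1] shift tool mm [-0.2  4.7  0. ] turn about tool z -0.3 (world +0.3) j6 5.7
clock: 50.78
eef_pos: [0.5047, 0.2865, 0.048]
tool_rot: [-0.207, 0.978, 0.0, 0.004]
ft_force: [0.7, 0.4, 0.1]
grip_width: 0.032
clock: 51.52
eef_pos: [0.5047, 0.2874, 0.2294]
tool_rot: [0.043, 0.999, 0.004, 0.009]
ft_force: [-0.7, -0.3, 0.0]
grip_width: 0.0321
t 51.52 p [0.5047 0.2874 0.2294] x [-0.996  0.086 -0.017] y [0.086 0.996 0.009] z [ 0.017  0.008 -1.   ] F [-0.7 -0.3  0. ] g 0.0321 j [ 0.52  0.4   0.17  1.32 -0.    0.6 ]
level wx,wy deg [0.5 1. ] shift tool mm [  34.3 -403.5  125.2] turn about tool z -0.2 (world +0.2) j6 34.7
```

```bash
python3 -m jog '[[[0.005,-0.058,0,0.5,1,0],[0.005,-0.058,0,0,0,0],[0.005,-0.058,0,0,0,0],[0.005,-0.058,0,0,0,0],[0.005,-0.058,0.01,0,0,0],[0.005,-0.058,0.03,0,0,0],[0.005,-0.05,0.04,0,0,0],[0,0,0.03,0,0,0],[0,0,0,0,0,0]]]' 0.035;  python3 -c "
from h import *; st(); c=cam('wrist','w11'); find(c,'tweez',(.44,-.112),.007)
to((.438,-.1107,.02),85.3)"
```

```text
clock: 52.65
eef_pos: [0.4415, -0.1121, 0.1266]
tool_rot: [0.043, 0.999, 0.0, 0.011]
ft_force: [-0.2, -0.6, 0.9]
grip_width: 0.0349
t 52.65 p [ 0.4415 -0.1121  0.1266] x [-0.996  0.085 -0.023] y [0.085 0.996 0.002] z [ 0.023 -0.    -1.   ] F [-0.2 -0.6  0.9] g 0.0349 j [-0.25  0.24 -0.34  0.97  0.01 -0.17]
tweez n 1535 ctr 0.4366 -0.1108 size mm 91 12 ang -5.3 mean [ 0.4273 -0.1104]
level wx,wy deg [0.1 1.5] shift tool mm [  7.5   1.  107.8] turn about tool z -0.2 (world +0.2) j6 -9.5
```

```bash
python3 -m jog '[[[0.007,0.001,0.03,0,1.5,0],[0,0,0.035,0,0,0],[0.003,0,0.02,0,0,0],[0.003,0,0.012,0,0,0],[0.003,0,0.004,0,0,0],[0,0,0,0,0,0]]]' 0.035; python3 -c "
from h import *; st(); to((.437,-.1108,.019),85)"
```

```text
clock: 53.45
eef_pos: [0.4388, -0.1087, 0.0347]
tool_rot: [0.038, 0.999, -0.002, 0.01]
ft_force: [-0.8, -0.6, -0.9]
grip_width: 0.035
t 53.45 p [ 0.4388 -0.1087  0.0347] x [-0.997  0.077 -0.02 ] y [ 0.077  0.997 -0.003] z [ 0.02  -0.004 -1.   ] F [-0.8 -0.6 -0.9] g 0.035 j [-0.24  0.36 -0.47  0.73  0.   -0.17]
level wx,wy deg [-0.2  1.2] shift tool mm [ 1.9 -2.2 15.7] turn about tool z 0.6 (world +-0.6) j6 -9.5
```

```bash
python3 -m jog '[[[0.001,-0.002,0.009,-0.2,1.2,0],[0,0,0.005,0,0,0],[0.001,0,0.002,0,0,0],[0,0,0,0,0,0]]]' 0.035; python3 -c "
from h import *; st()"; python3 -m jog '[[[0,0,0,0,0,0],[0,0,0,0,0,0],[0,0,0,0,0,0],[0,0,0,0,0,0]]]' 0.0;  python3 -m jog '[[[0,0,-0.06,0,0,0],[0,0,-0.06,0,0,0],[0,0,-0.06,0,0,0],[0,0,0,0,0,0]]]'; python3 -c "
from h import *; st(); to(ww(.57,.019,.2),114.3)"
```

```text
clock: 53.95
eef_pos: [0.4384, -0.1112, 0.0191]
tool_rot: [0.038, 0.999, 0.0, 0.001]
ft_force: [0.6, -0.8, 0.4]
grip_width: 0.0347
t 53.95 p [ 0.4384 -0.1112  0.0191] x [-0.997  0.077 -0.001] y [0.077 0.997 0.   ] z [ 0.002  0.    -1.   ] F [ 0.6 -0.8  0.4] g 0.0347 j [-0.25  0.39 -0.46  0.71  0.   -0.17]
clock: 54.45
eef_pos: [0.4384, -0.1113, 0.0194]
tool_rot: [0.039, 0.999, 0.0, 0.001]
ft_force: [-0.1, 0.4, -0.3]
grip_width: 0.0096
clock: 54.95
eef_pos: [0.4376, -0.1111, 0.203]
tool_rot: [0.038, 0.999, 0.001, -0.001]
ft_force: [1.0, -0.5, -0.9]
grip_width: 0.0094
t 54.95 p [ 0.4376 -0.1111  0.203 ] x [-0.997  0.077  0.002] y [0.077 0.997 0.001] z [-0.002  0.001 -1.   ] F [ 1.  -0.5 -0.9] g 0.0094 j [-0.25  0.17 -0.2   1.19  0.   -0.17]
level wx,wy deg [ 0.1 -0.1] shift tool mm [-46.  367.6   3.4] turn about tool z -28.7 (world +28.7) j6 -9.9
```

```bash
python3 -m jog '[[[-0.0077,0.061,0,0,0,0],[-0.0077,0.061,0,0,0,0],[-0.0077,0.061,0,0,0,0],[-0.0077,0.061,0,0,0,0],[-0.0077,0.061,0,0,0,0],[-0.0077,0.056,0,0,0,0],[0,0,0,0,0,-9.6],[0,0,0,0,0,-9.6],[0,0,0,0,0,-9.6],[0,0,0,0,-1,0],[0,0,0,0,0,0]]]'; python3 -c "
from h import *; st(); to(ww(.57,.019,.047),114.3);cam('wrist','w12')"
```

```text
clock: 56.32
eef_pos: [0.5098, 0.2532, 0.1873]
tool_rot: [-0.215, 0.977, 0.0, -0.001]
ft_force: [-0.3, -0.1, -1.1]
grip_width: 0.0094
t 56.33 p [0.5098 0.2532 0.1873] x [-0.907 -0.42   0.001] y [-0.42   0.907  0.   ] z [-0.001 -0.    -1.   ] F [-0.3 -0.1 -1.1] g 0.0094 j [0.46 0.41 0.08 1.24 0.   0.03]
level wx,wy deg [ 0.  -0.1] shift tool mm [ -1.4  -2.  140.3] turn about tool z 0.5 (world +-0.5) j6 1.6
```

View pics/w12.png

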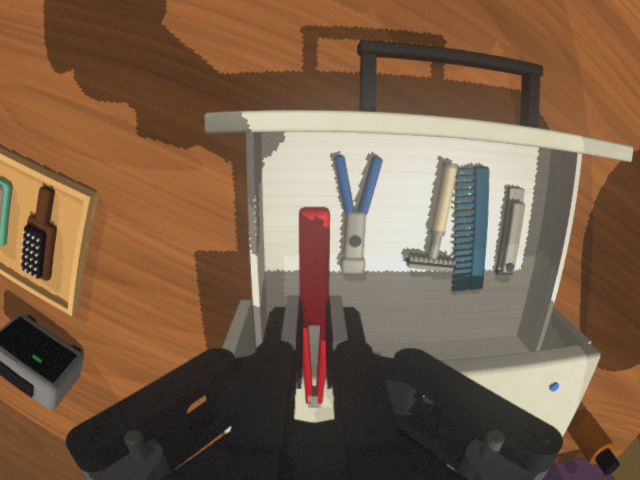

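All four placed tools lie in the drawer: nippers (355,215), razor (440,210), comb (470,230), clippers (512,230). The tweezers are held over the free left slot.

```bash
python3 -m jog '[[[-0.001,-0.002,0.01,0,0,0],[0,0,0.04,0,0,0],[0,0,0.04,0,0,0],[0,0,0.035,0,0,0],[0,0,0.01,0,0,0],[0,0,0,0,0,0]]]';python3 -c "
from h import *; st(); to(ww(.57,.019,.046),114.3)"; python3 -m jog '[[[0,0,0.002,0,0,0],[0,0,0,0,0,0],[0,0,0,0,0,0]]]' 0.024; python3 -m jog '[[[0,0,-0.05,0,0,0],[0,0,-0.06,0,0,0],[0,0,-0.06,0,0,0],[0,0,0,0,0,0]]]'; python3 -c "
from h import *; st(); c=cam('wrist','w13'); 
p=ww(.4426-.0,.1,0); print(p)"
```

```text
clock: 57.12
eef_pos: [0.5131, 0.2508, 0.048]
tool_rot: [-0.212, 0.977, 0.0, 0.001]
ft_force: [0.6, 0.6, -0.9]
grip_width: 0.0093
t 57.12 p [0.5131 0.2508 0.048 ] x [-0.91  -0.414 -0.002] y [-0.414  0.91   0.   ] z [ 0.001  0.001 -1.   ] F [ 0.6  0.6 -0.9] g 0.0093 j [ 0.45  0.54 -0.11  0.92  0.    0.03]
level wx,wy deg [0.  0.1] shift tool mm [0.8 1.5 2. ] turn about tool z 0.2 (world +-0.2) j6 1.6
clock: 57.5
eef_pos: [0.5158, 0.252, 0.0497]
tool_rot: [-0.212, 0.977, 0.001, 0.004]
ft_force: [-0.8, 0.3, 1.1]
grip_width: 0.0239
clock: 58.0
eef_pos: [0.5149, 0.2517, 0.227]
tool_rot: [-0.212, 0.977, 0.002, 0.006]
ft_force: [0.1, -0.2, 0.1]
grip_width: 0.024
t 58.0 p [0.5149 0.2517 0.227 ] x [-0.91  -0.414 -0.012] y [-0.414  0.91   0.   ] z [ 0.011  0.005 -1.   ] F [ 0.1 -0.2  0.1] g 0.024 j [0.45 0.39 0.15 1.32 0.   0.03]
[0.36223565 0.27327658 0.        ]
```

View pics/w13.png

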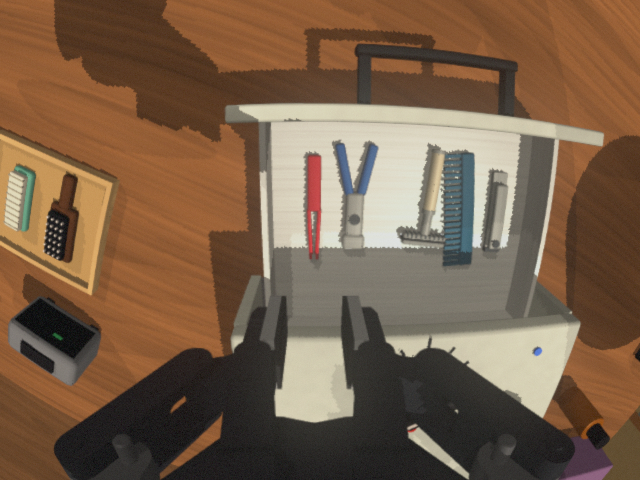

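All five tools lie flat in the drawer: tweezers (314,205), nippers (355,195), razor (430,200), comb (460,205), clippers (495,210). Both brushes are in the tray. Next I'll push the drawer home with closed fingers against the bar.

```bash
python3 -c "
from h import *; to(ww(.41,.1075,.2),114.3)"; python3 -m jog '[[[0.05,0.028,0,0,0.6,0],[0.05,0.028,0,0,0,0],[0.05,0.028,0,0,0,0],[0,0,0,0,0,0]]]' 0; python3 -c "
from h import *; st(); to(ww(.41,.1075,.092),114.3)"
```

```text
level wx,wy deg [0.  0.4] shift tool mm [161.3  90.4  22.9] turn about tool z 0.1 (world +-0.1) j6 1.6
clock: 58.55
eef_pos: [0.3354, 0.2635, 0.2178]
tool_rot: [-0.211, 0.977, -0.002, -0.006]
ft_force: [0.2, -0.5, 0.5]
grip_width: -0.0004
t 58.55 p [0.3354 0.2635 0.2178] x [-0.911 -0.412  0.013] y [-0.412  0.911 -0.001] z [-0.012 -0.006 -1.   ] F [ 0.2 -0.5  0.5] g -0.0004 j [ 0.66  0.12 -0.22  1.24  0.    0.24]
level wx,wy deg [-0.1 -0.8] shift tool mm [  2.4   5.5 125.9] turn about tool z 0.1 (world +-0.1) j6 13.7
```

```bash
python3 -m jog '[[[0.01,0.005,0.0,0,-0.8,0],[0.002,0,0.03,0,0,0],[0.002,0,0.03,0,0,0],[0.002,0,0.03,0,0,0],[0.001,0,0.025,0,0,0],[0,0,0,0,0,0]]]'; python3 -c "
from h import *; st(); p=bot.get_obs()['eef_pos']; print(ee(p)); to(ww(.425,.1075,.092),114.3)"
```

```text
clock: 59.3
eef_pos: [0.32, 0.2601, 0.0961]
tool_rot: [-0.21, 0.978, -0.002, 0.0]
ft_force: [-0.1, -0.8, 0.6]
grip_width: -0.0001
t 59.3 p [0.32   0.2601 0.0961] x [-0.912 -0.411  0.   ] y [-0.411  0.912 -0.003] z [ 0.001 -0.003 -1.   ] F [-0.1 -0.8  0.6] g -0.0001 j [ 0.68  0.21 -0.47  0.89 -0.    0.26]
[0.3987 0.1053]
level wx,wy deg [-0.2 -0. ] shift tool mm [-26.3   2.2   4.1] turn about tool z -0.0 (world +0.0) j6 14.9
```

```bash
python3 -m jog '[[[-0.02,0.001,0.003,0,0,0],[-0.02,0,0,0,0,0],[-0.02,0,0,0,0,0],[-0.02,0,0,0,0,0],[-0.02,0,0,0,0,0],[-0.02,0,0,0,0,0],[-0.02,0,0,0,0,0],[-0.018,0,0,0,0,0],[0,0,0,0,0,0]]]'; python3 -c "
from h import *; st(); p=bot.get_obs()['eef_pos']; print(ee(p)); to(ww(.578,.1075,.092),114.3)"
```

```text
clock: 60.42
eef_pos: [0.4662, 0.3263, 0.0935]
tool_rot: [-0.21, 0.978, -0.001, -0.007]
ft_force: [-0.2, -0.0, 0.2]
grip_width: 0.0
t 60.42 p [0.4662 0.3263 0.0935] x [-0.912 -0.41   0.014] y [-0.41   0.912  0.001] z [-0.013 -0.005 -1.   ] F [-0.2 -0.   0.2] g 0.0 j [ 0.61  0.5  -0.05  1.04  0.    0.19]
[0.5592 0.1055]
level wx,wy deg [ 0.  -0.8] shift tool mm [-18.9   2.    1.3] turn about tool z -0.1 (world +0.1) j6 10.7
```

```bash
for i in 1 2; do python3 -m jog '[[[-0.008,0,0,0,0,0],[-0.008,0,0,0,0,0],[-0.006,0,0,0,0,0],[0,0,0,0,0,0]]]' >/dev/null; python3 -c "
from h import *; st(); p=bot.get_obs()['eef_pos']; print(ee(p))"; done
```

```text
t 60.92 p [0.483  0.3336 0.0936] x [-0.912 -0.41   0.023] y [-0.411  0.912  0.001] z [-0.021 -0.009 -1.   ] F [ 0.3 -0.2 -0.6] g -0.0004 j [0.6  0.53 0.02 1.08 0.   0.18]
[0.5775 0.1052]
t 61.42 p [0.4824 0.3333 0.0942] x [-0.908 -0.412  0.07 ] y [-0.413  0.911  0.   ] z [-0.063 -0.028 -0.998] F [0.7 0.2 0.2] g -0.0002 j [0.6  0.56 0.07 1.15 0.01 0.17]
[0.5768 0.1052]
```

The drawer stopped where predicted (TCP e1 0.577) and the tool tilts against the stop, so it is home. I'll back off and go up to the dial.

```bash
python3 -m jog '[[[0.01,0,0,0,-4,0],[0.03,0,0,0,0,0],[0,0,-0.05,0,0,0],[-0.03,0,-0.06,0,0,0],[-0.05,0,-0.05,0,0,0],[-0.05,0,0,0,0,0]]]' 0.04; python3 -m jog '[[[0,0,0,0,0,10.5],[0,0,0,0,0,10.5],[0,0,0,0,0,10.5],[0,0,0,0,0,10.5],[0,0,0,0,0,10.5],[0,0,0,0,0,10.5],[0,0,0,0,0,0]]]'; python3 -c "
from h import *; st(); to(ww(.69,.107,.22),54.3)
print(ee(bot.get_obs()['eef_pos']))"
```

```text
clock: 62.18
eef_pos: [0.5598, 0.3675, 0.2541]
tool_rot: [-0.212, 0.977, -0.0, 0.004]
ft_force: [0.2, 1.2, 0.4]
grip_width: 0.0399
clock: 63.05
eef_pos: [0.5706, 0.3709, 0.251]
tool_rot: [0.342, 0.94, 0.005, 0.008]
ft_force: [-0.6, -0.5, -0.3]
grip_width: 0.0404
t 63.05 p [0.5706 0.3709 0.251 ] x [-0.766  0.643 -0.012] y [0.643 0.766 0.016] z [ 0.019  0.005 -1.   ] F [-0.6 -0.5 -0.3] g 0.0404 j [ 0.58  0.61  0.57  1.51 -0.01  1.28]
level wx,wy deg [0.9 0.7] shift tool mm [-3.8 16.7 31.4] turn about tool z -4.3 (world +4.3) j6 73.2
[0.6727 0.1033]
```

I turned the wrong way for the wrist range (j6 should start near −111°), so I'm turning back.

```bash
python3 -m jog '[[[0,0,0,0.9,0.7,-10.5],[0,0,0,0,0,-10.5],[0,0,0,0,0,-10.5],[0,0,0,0,0,-10.5],[0,0,0,0,0,-10.5],[0,0,0,0,0,-10.5],[0,0,0,0,0,-10.5],[0,0,0,0,0,-10.5],[0,0,0,0,0,-10.5],[0,0,0,0,0,0]]]'; python3 -m jog '[[[0,0,0,0,0,-10.5],[0,0,0,0,0,-10.5],[0,0,0,0,0,-10.5],[0,0,0,0,0,-10.5],[0,0,0,0,0,-10.5],[0,0,0,0,0,-10.5],[0,0,0,0,0,-10.5],[0,0,0,0,0,-10.5],[0,0,0,0,0,-3],[0,0,0,0,0,0]]]'; python3 -c "
from h import *; st(); to(ww(.69,.107,.22),54.3)
print(ee(bot.get_obs()['eef_pos'])); cam('wrist','w14')"
```

```text
clock: 64.3
eef_pos: [0.576, 0.3726, 0.2521]
tool_rot: [-0.477, 0.879, -0.002, 0.006]
ft_force: [-0.9, -0.1, 1.2]
grip_width: 0.0399
clock: 65.55
eef_pos: [0.579, 0.3735, 0.2527]
tool_rot: [0.956, -0.293, 0.008, -0.005]
ft_force: [0.4, -0.2, 0.1]
grip_width: 0.0397
t 65.55 p [0.579  0.3735 0.2527] x [ 0.828 -0.561  0.012] y [-0.56  -0.828 -0.014] z [ 0.018  0.005 -1.   ] F [ 0.4 -0.2  0.1] g 0.0397 j [ 0.58  0.63  0.61  1.53 -0.01 -1.97]
level wx,wy deg [-0.8 -0.7] shift tool mm [-0.1 -9.4 32.9] turn about tool z 1.6 (world +-1.6) j6 -113.0
[0.6814 0.1021]
```

View pics/w14.png

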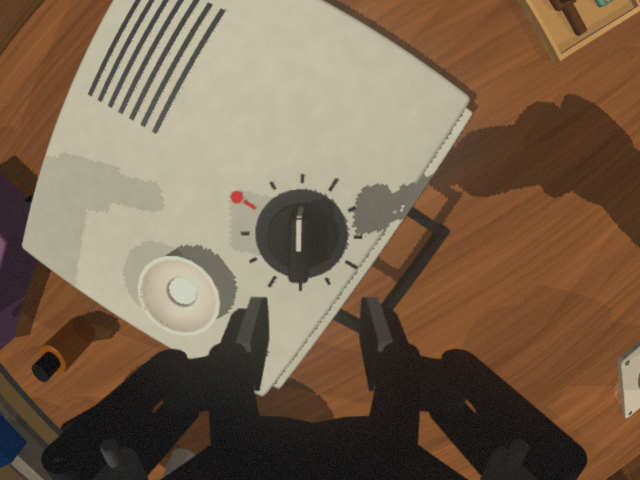

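The dial disc is centred at (302,233) and the pointer runs (299,252)→(299,208). The red tick is at (254,207), about 61° away, so the dial stands at click 2. It needs 6 more clicks, 180° clockwise.

```bash
python3 - <<'E'
from h import *
c=load('w14')
d=f(c,302,233,.134); print('disc',d,ee(d))
r=f(c,248,203,.125); print('red',ee(r))
p1,p2=f(c,299,252,.162),f(c,299,209,.162); v=p2-p1; print('ptr',ee(p1),ee(p2),'yaw',np.degrees(np.arctan2(v[1],v[0])))
for u,v in((276,187),(303,181),(334,184),(352,208),(359,236),(352,265),(328,282),(300,288),(272,281),(253,260),(245,233)): print(ee(f(c,u,v,.125)),end=' ')
print()
P=np.array([ee(f(c,u,v,.125)) for u,v in((276,187),(303,181),(334,184),(352,208),(359,236),(352,265),(328,282),(300,288),(272,281),(253,260),(245,233))])
A=np.c_[2*P,np.ones(len(P))]; s=np.linalg.lstsq(A,(P**2).sum(1),rcond=None)[0]; print('circle',s[:2],np.sqrt(s[2]+s[0]**2+s[1]**2))
to(ww(s[0],s[1],.157),54.3)
E
```

```text
disc [0.59068856 0.37837377 0.134     ] [0.6941 0.1018]
red [0.7369 0.1055]
ptr [0.6926 0.1054] [0.7066 0.0821] yaw -34.74048698462012
[0.7255 0.0853] [0.7117 0.072 ] [0.6925 0.0626] [0.6728 0.0702] [0.6573 0.0847] [0.6493 0.1059] [0.6569 0.1267] [0.6721 0.142 ] [0.6928 0.1483] [0.7131 0.1411] [0.7281 0.126 ] 
circle [0.69139408 0.10624888] 0.04110942691098459
level wx,wy deg [-0.8 -0.7] shift tool mm [ 0.5 -9.4 95.9] turn about tool z 1.6 (world +-1.6) j6 -113.0
```

```bash
python3 -m jog '[[[0.001,-0.009,0.01,-0.8,-0.7,1.6],[0,0,0.03,0,0,0],[0,0,0.03,0,0,0],[0,0,0,0,0,0]]]' 0.035; python3 -c "
from h import *; st(); to(ww(.692,.105,.156),54.3)
print(ee(bot.get_obs()['eef_pos']))"
```

```text
clock: 66.1
eef_pos: [0.5862, 0.3811, 0.1824]
tool_rot: [0.951, -0.31, 0.001, -0.001]
ft_force: [-0.4, -0.1, 0.8]
grip_width: 0.0351
t 66.1 p [0.5862 0.3811 0.1824] x [ 0.808 -0.589  0.001] y [-0.589 -0.808 -0.003] z [ 0.002  0.002 -1.   ] F [-0.4 -0.1  0.8] g 0.0351 j [ 0.58  0.68  0.52  1.41  0.   -1.94]
level wx,wy deg [-0.2 -0. ] shift tool mm [ 1.4 -0.2 26.4] turn about tool z -0.4 (world +0.4) j6 -110.9
[0.6911 0.1061]
```

```bash
python3 -m jog '[[[0.001,0,0.014,0,0,0],[0,0,0.01,0,0,0],[0,0,0.003,0,0,0],[0,0,0,0,0,0]]]' 0.035; python3 -c "
from h import *; st()";python3 -m jog '[[[0,0,0,0,0,0],[0,0,0,0,0,0],[0,0,0,0,0,0],[0,0,0,0,0,0]]]' 0.0; python3 -c "
from h import *; st(); o=bot.get_obs(); print(ee(o['eef_pos']),o['ft_torque'])"
```

```text
clock: 66.6
eef_pos: [0.5887, 0.3814, 0.1575]
tool_rot: [0.951, -0.31, 0.003, -0.003]
ft_force: [0.2, 0.1, -0.0]
grip_width: 0.0352
t 66.6 p [0.5887 0.3814 0.1575] x [ 0.807 -0.59   0.003] y [-0.59  -0.807 -0.008] z [ 0.007  0.005 -1.   ] F [ 0.2  0.1 -0. ] g 0.0352 j [ 0.57  0.69  0.47  1.34  0.   -1.94]
clock: 67.1
eef_pos: [0.5882, 0.3806, 0.1584]
tool_rot: [0.951, -0.311, 0.002, -0.003]
ft_force: [-1.4, -1.3, -0.7]
grip_width: 0.0116
t 67.1 p [0.5882 0.3806 0.1584] x [ 0.807 -0.59   0.003] y [-0.59  -0.807 -0.007] z [ 0.006  0.004 -1.   ] F [-1.4 -1.3 -0.7] g 0.0116 j [ 0.57  0.69  0.47  1.35 -0.   -1.94]
[0.6927 0.1048] [-0.21951375  0.20618173  0.07534462]
```

```bash
python3 -m jog '[[[0,0,0,0,0,7.5],[0,0,0,0,0,7.5],[0,0,0,0,0,7.5],[0,0,0,0,0,7.5],[0,0,0,0,0,7.5],[0,0,0,0,0,7.5],[0,0,0,0,0,7.5],[0,0,0,0,0,7.5],[0,0,0,0,0,7.5],[0,0,0,0,0,7.5],[0,0,0,0,0,0]]]'; python3 -c "
from h import *; st(); o=bot.get_obs(); print(ee(o['eef_pos']),o['ft_torque']); to(ww(.6927,.1048,.158),-125.7)"
```

```text
clock: 68.47
eef_pos: [0.5881, 0.3804, 0.1584]
tool_rot: [-0.549, 0.836, -0.001, 0.003]
ft_force: [-0.3, -1.1, 0.5]
grip_width: 0.0116
t 68.47 p [0.5881 0.3804 0.1584] x [-0.396 -0.918 -0.004] y [-0.918  0.396 -0.006] z [ 0.007  0.001 -1.   ] F [-0.3 -1.1  0.5] g 0.0116 j [ 0.58  0.69  0.47  1.35 -0.   -0.59]
[0.6925 0.1047] [-0.39298334  0.36488812  0.01407961]
level wx,wy deg [-0.3  0.2] shift tool mm [-0.2 -0.1  0.4] turn about tool z -77.6 (world +77.6) j6 -33.7
```

```bash
python3 -m jog '[[[0,0,0,0,0,9],[0,0,0,0,0,9],[0,0,0,0,0,9],[0,0,0,0,0,9],[0,0,0,0,0,9],[0,0,0,0,0,9],[0,0,0,0,0,9],[0,0,0,0,0,9],[0,0,0,0,0,9],[0,0,0,0,0,9],[0,0,0,0,0,9],[0,0,0,0,0,0]]]'; python3 -c "
from h import *; st(); o=bot.get_obs(); print(ee(o['eef_pos']),o['ft_torque']); to(ww(.6927,.1048,.158),54.3)"
```

```text
clock: 69.97
eef_pos: [0.5878, 0.3805, 0.1584]
tool_rot: [0.29, 0.957, 0.001, 0.003]
ft_force: [-0.3, -1.6, 0.3]
grip_width: 0.0115
t 69.97 p [0.5878 0.3805 0.1584] x [-0.832  0.555 -0.004] y [0.555 0.832 0.004] z [ 0.006  0.001 -1.   ] F [-0.3 -1.6  0.3] g 0.0115 j [ 0.58  0.69  0.47  1.35 -0.    1.16]
[0.6924 0.1049] [-0.37467503  0.46162775 -0.21214816]
level wx,wy deg [0.2 0.3] shift tool mm [-0.3  0.2  0.4] turn about tool z 2.0 (world +-2.0) j6 66.7
```

Now 178°; one small correction, then release, lift and verify with a picture.

```bash
python3 -m jog '[[[0,0,0,0,0,2],[0,0,0,0,0,0],[0,0,0,0,0,0]]]'; python3 -m jog '[[[0,0,0,0,0,0],[0,0,0,0,0,0],[0,0,0,0,0,0]]]' 0.035; python3 -m jog '[[[0,0,-0.03,0,0,0],[0,0,-0.04,0,0,0],[0,0,-0.04,0,0,0],[0,0,-0.04,0,0,0],[0.05,-0.05,0,0,0,0],[0.05,-0.05,0,0,0,0],[0,0,0,0,0,0]]]'; python3 -c "
from h import *; st(); cam('wrist','w15'); cam('side','s15'); crop('s15','s15c',90,200,350,430,2.9)"
```

```text
clock: 70.35
eef_pos: [0.5878, 0.3806, 0.1584]
tool_rot: [0.305, 0.952, 0.001, 0.003]
ft_force: [-0.4, -0.6, 0.3]
grip_width: 0.0117
clock: 70.72
eef_pos: [0.5888, 0.3817, 0.159]
tool_rot: [0.304, 0.953, 0.003, 0.003]
ft_force: [-0.3, 0.0, 0.5]
grip_width: 0.0348
clock: 71.6
eef_pos: [0.4582, 0.362, 0.3071]
tool_rot: [0.304, 0.953, 0.004, 0.004]
ft_force: [1.2, 1.0, 0.6]
grip_width: 0.0354
t 71.6 p [0.4582 0.362  0.3071] x [-0.815  0.579 -0.004] y [0.579 0.815 0.009] z [ 0.009  0.005 -1.   ] F [1.2 1.  0.6] g 0.0354 j [ 0.67  0.39  0.36  1.53 -0.    1.29]
```

View pics/s15c.png

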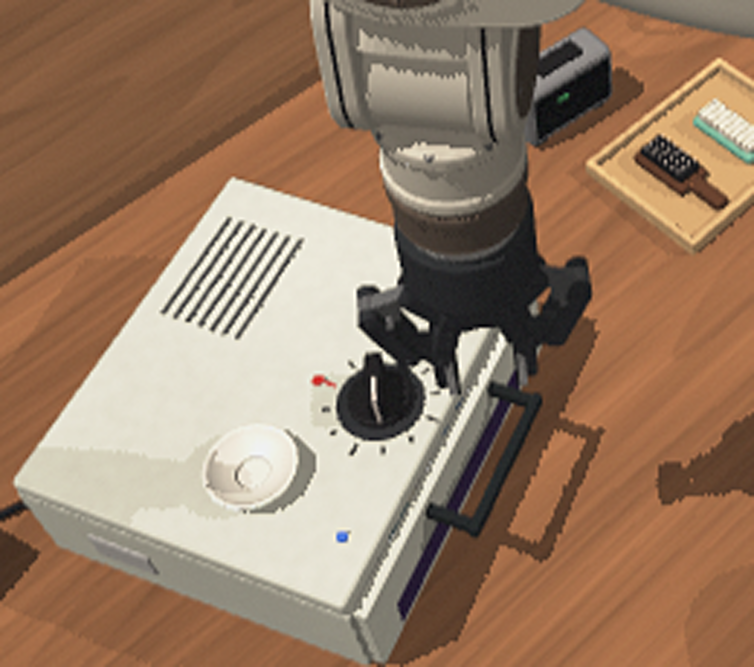

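```bash
python3 - <<'E'
from h import *
c=load('s15'); A=lambda u,v,z:w(c,u/2.9+90,v/2.9+200,z)
a,b=A(374,378,.162),A(380,424,.162); d=b-a; print('pointer yaw',np.degrees(np.arctan2(d[1],d[0])),'cw from off',(24.3-np.degrees(np.arctan2(d[1],d[0])))%360)
h=(A(540,398,.1)+A(475,528,.1))/2; print('bar',ee(h)); c0=load('side0'); B=lambda u,v:w(c0,u/3.6+90,v/3.6+250,.1); print('bar at start',ee((B(668,312)+B(590,478))/2))
# precise: registration of the handle/front region between start and end
g0=cv2.cvtColor(c0['pixels'],cv2.COLOR_RGB2GRAY); g1=cv2.cvtColor(c['pixels'],cv2.COLOR_RGB2GRAY)
T=g0[365:395,232:265]
r=cv2.matchTemplate(g1[355:405,222:275],T,cv2.TM_CCOEFF_NORMED); print(cv2.minMaxLoc(r)[1],np.array(cv2.minMaxLoc(r)[3])-10)
T=g0[380:428,200:232]; r=cv2.matchTemplate(g1[370:438,190:242],T,cv2.TM_CCOEFF_NORMED); print('drawer corner',cv2.minMaxLoc(r)[1],np.array(cv2.minMaxLoc(r)[3])-10)
p0,p1=px(c,ww(.59,.1,.1)),px(c,ww(.584,.1,.1)); print('6 mm =',p1-p0,'px')
E
```

```text
pointer yaw 148.33015741097933 cw from off 235.9698425890207
bar [0.5892 0.1069]
bar at start [0.5897 0.1072]
0.9739806652069092 [0 0]
drawer corner 0.9947780966758728 [0 0]
6 mm = [2.53139367 0.86727401] px
```

The dial reads about 236°, and the nearest click is 240° = 40 min. The drawer's image registration matches the home position. Nothing is being touched, so I'm handing in.

```bash
python3 -c "
from h import *; print(bot.job_done())"
```

```text
the job is handed in; nothing more can be done
None
```

The job is done and handed in at about 72 s on the robot's clock. I pulled the drawer 150 mm to its stop and laid the hairbrush and nail brush in the tray. All five used tools were on the table: clippers, comb, razor, nippers and tweezers. I laid them side by side in the drawer, pushed it home against its stop, and only then turned the dial 180° clockwise, from click 2 to click 8 (40 minutes).

**Last checks:**
- **Drawer contents:** the picture before closing showed all five tools lying flat in the drawer.
- **Tray:** the final picture shows both brushes in the tray.
- **Drawer position:** in the side camera the drawer matches its starting position to within a pixel, about 2 mm. It started home, since the pull stroke was the full 150 mm.
- **Dial:** the pointer measures about 236° from off. The nearest click is 240°, the eighth; the 4° difference is within what I can read off the picture.
- **Bystanders:** the gripper never closed on or pressed the bystanders, but I took no final measurement of the perfume, jar or mug.

**Mistakes:**
- **Clippers:** my first grip caught only the top lever, so I let go and gripped lower.
- **Wrist turn:** before gripping the dial I turned the wrist the wrong way once and turned it back.

I viewed 16 pictures, two over the budget of 14.

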